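Dip the loose brass candle fittings and put them in the drying cabinet

TASK

Degrease the loose brass candle fittings before polishing: first pull the drip tray right out of the drying cabinet, then dip the fittings one at a time from the least waxy to the waxiest (small candle cup, large candle cup, small drip pan, large drip pan; some may not be there), holding each upright and pressing it down on the dip can's sprung plate until the plate is fully down, keeping it down for two seconds, and afterwards standing it upright in the drip tray. When all that are there are dipped and standing in the tray, push the tray fully home under the cabinet's top; leave the candlestick base, snuffer and brush where they are.

Things in the scene. Friction and masses are not known exactly. Their poses are not given: they have to be found in the camera images.
- cup_small: small candle cup, plain round brass cup standing mouth up on the table: 30 mm outside diameter, 36 mm high, wall 3 mm, 70 g. Origin: centre of its underside, z up its axis. May be absent.
- cup_large: large candle cup, plain round brass cup standing mouth up on the table: 46 mm outside diameter, 48 mm high, wall 3 mm, 150 g. Origin: centre of its underside, z up its axis. May be absent.
- pan_small: small drip pan (bobeche), a round brass dish of 70 mm diameter with an upturned lip 9 mm high and, standing up from its middle, a round candle socket of 28 mm outside diameter whose top is 46 mm above the underside of the dish; 130 g. The socket is what to grip, with the fingertips above the lip. Origin: centre of the underside, z up its axis. May be absent.
- pan_large: large drip pan (bobeche), as the small one but 92 mm in diameter, lip 9 mm high, socket 34 mm outside diameter with its top 50 mm above the underside; 210 g. Origin: centre of the underside, z up its axis. May be absent.
- can: the dip can, fixed to the table: an open round steel bench can, 190 mm outside diameter (182 mm inside), rim 90 mm above the table, with its lid standing open on its own +y side up to 0.28 m above the table. In it lies a round perforated dip plate. Origin: centre of the can's underside on the table, z up.
- plate_top (a point): centre of the upper face of the sprung dip plate (a level disc of 148 mm diameter), moving with it; 66 mm above the table at rest, 41 mm when fully down.
- plate (a joint): how far the dip plate is pressed down, m: 0 at rest, 0.025 fully down on its stop. It starts to yield at about 4 N (a fitting's own weight does not press it) and needs about 10 N to be fully down; it springs back when let go.
- cabinet: the drying cabinet, fixed to the table: a low open-fronted oak case 340 mm wide (y), with a top board 190 x 350 mm whose upper face is 80 mm and underside 70 mm above the table. Origin: on the table under its middle; the open front is towards its own -x, where the case and its top end 85 mm from the origin. The hair brush lies on the rear of the top.
- tray (a joint): how far the drip tray is pulled out of the cabinet, m, along the cabinet's own -x: 0 fully home, 0.16 at its stop. It starts home or slightly ajar, runs on slides with about 2 N of friction and stays where it is left.
- tray_floor (a point): centre of the drip tray's perforated inner floor, on its upper face, 12 mm above the table, moving with the tray. The floor measures 171 mm along x and 300 mm along y (the cabinet's directions); side and rear walls rise 18 mm above it, the oak front 44 mm. With the tray fully out, this point is 81 mm in front of the cabinet's case.
- tray_pull (a point): middle of the tray's pull, a level brass bar of 10 mm diameter and 110 mm length along the cabinet's y, 48 mm above the table and 42 mm in front of the tray's oak front, which laps over the case; moves with the tray. It can be pinched from above across the bar.
- candlestick: brass candlestick base, 124 mm diameter, 95 mm high, standing loose on the table; to be left alone. Origin: centre of its underside.
- snuffer: pewter candle snuffer, 250 mm long with a conical cup, lying loose on the table; to be left alone. Origin: on the table about below its middle.
- brush: horsehair brush with a walnut handle, 200 mm long and 36 mm high, lying on the cabinet's top; to be left alone. Origin: at its underside, near its middle.

How it is judged:
By the outcome, as a careful person would: the job done as asked, in the order asked, and still so for the second after the job is handed in, with the robot touching nothing.
Of cup_small, cup_large, pan_small, pan_large only 3 to 4 are there at a start; the rules pass over those that are not, and their reading is None.
At some moment in a run one of cup_small, cup_large, pan_small, pan_large may be knocked a few centimetres aside while the robot is not near it.
It also fails if it takes over 210 s, if anything falls off the work surface, if the arm or the gripper's body presses on something with over 40 N, if the wrist force passes 120 N, or if a joint passes its speed limit or range.

ROBOT

A 7-joint arm with a two-finger parallel gripper is mounted at the origin on the work surface. World frame = base frame: x ahead of the robot, y to its left, z up, the work surface at z = 0. Lengths are in mm, angles in rad, forces in N, time in s.
With the tool pointing down it reaches from about 400 to 875 mm from the base axis. Payload 4.4 kg.
Tool frame: the origin (TCP) lies at the very end of the fingers, on their centre line; the grasp point (between the pads) lies 19 mm behind it; z points along the fingers, y is the line along which they close (so a half turn about z gives the same grasp; the last joint's range is limited). The gripper opens to 85 mm and grips with 20 to 120 N. Pads are 22 mm wide; open, the fingers measure 114 mm over their backs; the gripper's body (76 mm by 85 mm) begins 54 mm behind the grasp point. The pads swing forward as they close: fully open they stand 13 mm farther back than shut.
Start: joints at [1.077, 0.628, 0.038, 1.517, -0.027, 0.996, -0.02], TCP at [269.695, -591.424, 202.313] pointing down, gripper open.
Joint ranges: [-3.06, 3.06], [-0.37, 2.12], [-1.25, 1.32], [0.18, 2.47], [-1.1, 4.24], [0.23, 1.98], [-2.94, 2.94]. Speed limits (rad/s): [2.57, 2.57, 3.14, 3.14, 3.14, 3.14, 3.14].

INTERFACE

Orientations are given as [roll, pitch, yaw] about the fixed x, y, z axes, in that order (R = Rz(yaw) Ry(pitch) Rx(roll)).
In Python, from cell import status, get_image, ctrl, models gives the robot as it stands.
- The arm moves only by the shell command python3 -m handwheel 'ROWS' [OPENING]. ROWS is JSON, a list of rows, each an object with "delta_pos": the shift along the world's x, y, z in cm, a list of three; "yaw": the turn about the world's z in rad. A call has 1 to 10 rows; each row shifts and turns the commanded pose from where the row before left it; what a row does not reach is not made up. A row lasts 1/12 s, in which the tool goes at most 41.7 mm and 7.16 degrees, less where a joint would pass 70% of its speed; a pose out of reach is approached as far as the arm can. A call is refused whole if a number of a shift passes 4.17 or a number of a turn 0.125, either way. A call with a gripper value outside its range is refused whole. OPENING is the opening, from -1 (shut) to 1 (fully open), set as the call begins (- or left out, the last holds). The fingers move at their own pace and stop on an object; the grip force is fixed at half the most. Time passes only in rows, so rows that do not move let the fingers close. It gives the time, the measured TCP pose, the force, the opening and the grip force at its end, in the units of the state.
- status.read_state(): the state, without advancing time (a new reading comes with each control period).
- get_image(name): name is "scene" or "top"; returns a dict with "color" (420x560x3 uint8, red, green, blue), "z_map" (420x560 float32, mm along the optical axis (not along the pixel's ray), 0 where there is no reading), "fx", "fy", "cx", "cy" (pixels), "position" and "rotation" of the camera in the world. Camera axes: x right, y up, looking along -z (the intrinsics and any distortion apply to the point x, -y, -z); pixel columns grow to the right and rows downward; lengths in mm; the calibration is good to about 2 mm. A picture is of the moment at which its call begins.
- ctrl.finish_job(): hands the job in; it is judged then, once.
Trained networks look in a picture, given as the dict that the camera call returned (one of the last four; its "shot" number tells which), for a name from the list of things; names that differ only in an ending like _2 or _b are one class to them, and where a whole thing is asked for, a point or a joint stands for the part that bears it (a point fixed in the world has none). Each returns a list of dicts, best first, with "score" (0 to 1); they miss things now and then, are a little off and sometimes report something else, mostly with a low value. They report only what shows in the picture. A call takes as long as a camera call.
- models.boxes_of(picture, name): "rect" ([left, top, right, bottom] in pixels, round what is visible of it).
The state is a dict: "clock": time; "qpos": joint angles; "qd": joint speeds; "tau": joint torques, N m; "eef_pos": TCP position; "tool_rot": TCP orientation; "force": force on the tool from outside, world axes, zero at the start; "torque": the same for the moment, N m; "width": finger opening in mm; "gripper_force": force on a finger pad.
Only numpy, scipy, OpenCV 4.12 (cv2) and the standard library are available. Lean on these libraries where they do the work, as an engineer would, in place of code of your own. Each camera call takes 0.05 s, during which the arm holds its last target. There are 200 camera calls.

## Working session

There is one attempt and no reset: what is moved stays moved. The work goes in short steps, Python scripts to look and compute and a shell command to move; the robot and the scene stay as the last step left them, time stands still between calls to the robot, and variables do not carry over. Pictures are saved under pics/ and viewed, at most 14 in all, crops included, and the job is handed in when it is done.

```bash
ls; mkdir -p pics; cat > h.py <<'E'
import numpy as np,cv2
from cell import status,get_image,ctrl,models
def world(im,u,v,z=None):
    d=im["z_map"][int(v),int(u)] if z is None else z
    p=np.array([(u-im["cx"])/im["fx"]*d,-(v-im["cy"])/im["fy"]*d,-d])
    return np.array(im["rotation"])@p+np.array(im["position"])
def cloud(im):
    d=im["z_map"].astype(float);v,u=np.indices(d.shape)
    P=np.stack([(u-im["cx"])/im["fx"]*d,-(v-im["cy"])/im["fy"]*d,-d],-1)
    W=P@np.array(im["rotation"]).T+np.array(im["position"]);W[d==0]=np.nan
    return W
E
python3 - <<'E'
from h import *
s=status.read_state();print(s)
for n in("scene","top"):
    im=get_image(n);cv2.imwrite(f"pics/{n}0.png",im["color"][:,:,::-1])
    print(n,[k for k in im],im["fx"],im["cx"],im["cy"],im["position"],np.round(im["rotation"],3).tolist(),{k:im[k] for k in im if 'dist' in k})
    for t in "cup_small cup_large pan_small pan_large can cabinet tray tray_pull candlestick snuffer brush".split():
        for b in models.boxes_of(im,t)[:2]:
            r=b["rect"];u,v=(r[0]+r[2])/2,(r[1]+r[3])/2
            print(t,round(b["score"],2),np.round(r),np.round(world(im,u,v)))
E
```

```text
pics
{'clock': 0.0, 'qpos': array([ 1.0771871 ,  0.6293168 ,  0.0384185 ,  1.51840391, -0.02700944,
        0.99628439, -0.01997554]), 'qd': array([-0.0008985 , -0.00109209, -0.00080186, -0.00039608,  0.0003629 ,
       -0.00010103,  0.00115149]), 'tau': array([ 3.70773378e-04, -5.63399184e+01,  1.22629814e+00, -1.93444526e+01,
        1.09570508e-02,  1.06929091e-02,  8.82278698e-06]), 'eef_pos': array([ 269.42427553, -590.77105961,  201.39622644]), 'tool_rot': array([-3.13969727e+00,  2.45489782e-06,  4.27846713e-01]), 'force': array([0.62857572, 0.53983549, 0.68505338]), 'torque': array([-0.01882062,  0.05315158,  0.00241429]), 'gripper_force': 0.0, 'width': 85.0883030606922}
scene ['color', 'z_map', 'fx', 'fy', 'cx', 'cy', 'position', 'rotation', 'shot'] 517.9550341967451 280.6918278772972 216.13736066625128 [1395.66132834  -95.23887977  628.38304754] [0.973, -0.001, 1.373] {}
cup_large 0.91 [292. 179. 312. 208.] [ -105. -1596.  -873.]
cup_large 0.32 [252. 217. 297. 256.] [  -13. -1504.  -780.]
pan_small 0.66 [312. 216. 346. 246.] [   66. -1425.  -702.]
pan_large 0.84 [251. 216. 
[... 596 characters left out ...]
6 892.19912304] [0.219, -0.002, -1.581] {}
cup_large 0.7 [218. 296. 246. 320.] [1795. 1406. 2236.]
cup_large 0.58 [209. 227. 243. 257.] [451.  62. 892.]
pan_small 0.91 [209. 226. 241. 258.] [1830. 1441. 2271.]
pan_large 0.84 [254. 219. 305. 262.] [1854. 1465. 2295.]
can 0.91 [  2. 241. 176. 365.] [1653. 1264. 2094.]
cabinet 0.71 [325.  94. 522. 241.] [1854. 1464. 2295.]
tray 0.88 [342. 184. 509. 243.] [1865. 1475. 2305.]
tray 0.61 [220. 297. 247. 322.] [1794. 1405. 2235.]
tray_pull 0.88 [344. 184. 512. 238.] [1870. 1480. 2311.]
candlestick 0.68 [251. 130. 312. 185.] [1845. 1455. 2285.]
snuffer 0.59 [107. 165. 237. 190.] [1833. 1444. 2274.]
brush 0.63 [380. 108. 490. 148.] [1842. 1452. 2282.]
```

```bash
python3 - <<'E'
s=open('h.py').read()
s=s.replace('np.array(im["rotation"])','Rm(im)').replace('def world','from scipy.spatial.transform import Rotation as R\ndef Rm(im): return R.from_euler("xyz",im["rotation"]).as_matrix()\ndef world',1)
s+='''
def find(names,cams=("scene","top"),k=2):
    for n in cams:
        im=get_image(n)
        for t in names.split():
            for b in models.boxes_of(im,t)[:k]:
                r=b["rect"];print(n,t,round(b["score"],2),np.round(r),np.round(world(im,(r[0]+r[2])/2,(r[1]+r[3])/2)))
def topz(im,lo,hi):
    """points cloud clipped to a box lo..hi"""
    W=cloud(im).reshape(-1,3);m=np.all((W>lo)&(W<hi),1);return W[m]
'''
open('h.py','w').write(s)
E
python3 - <<'E'
from h import *
find("cup_small cup_large pan_small pan_large can cabinet tray tray_pull candlestick snuffer brush")
E
```

```text
scene cup_large 0.82 [293. 180. 316. 206.] [466. 144.  36.]
scene pan_small 0.89 [312. 216. 345. 245.] [591. 164.  22.]
scene pan_small 0.57 [365. 154. 429. 181.] [442. 363.  63.]
scene pan_large 0.56 [253. 219. 294. 256.] [595.  52.  24.]
scene can 0.95 [351.  74. 491. 217.] [228. 528.  -3.]
scene can 0.7 [  0. 234. 240. 398.] [ 814. -219.   78.]
scene cabinet 0.58 [  1. 234. 240. 397.] [ 812. -218.   78.]
scene tray_pull 0.89 [ 24. 235. 207. 270.] [ 626. -240.   55.]
scene candlestick 0.83 [258. 254. 332. 328.] [771.  55.  40.]
scene candlestick 0.38 [ 24. 238. 203. 272.] [ 630. -244.   54.]
scene snuffer 0.65 [334. 243. 475. 275.] [680. 292.  -1.]
scene brush 0.58 [ 28. 267. 173. 329.] [ 801. -242.  107.]
top cup_large 0.92 [222. 296. 247. 321.] [444. 146.   4.]
top pan_small 0.81 [208. 227. 242. 258.] [575. 167.   7.]
top pan_large 0.72 [257. 220. 301. 263.] [575.  57.   8.]
top can 0.6 [257. 219. 305. 262.] [576.  53.   9.]
top can 0.58 [  0. 241. 175. 367.] [455. 409.  66.]
top cabinet 0.73 [326.  90. 522. 240.] [ 710. -224.   80.]
top cabinet 0.51 [342. 186. 513. 239.] [ 622. -231.   57.]
top tray 0.78 [345. 186. 512. 242.] [ 620. -234.   54.]
top tray_pull 0.76 [346. 184. 509. 241.] [ 623. -231.   58.]
top candlestick 0.65 [252. 131. 310. 186.] [738.  52.  47.]
top snuffer 0.7 [108. 165. 238. 190.] [707. 273.  25.]
top brush 0.96 [379. 108. 488. 146.] [ 776. -237.  114.]
```

View pics/scene0.png

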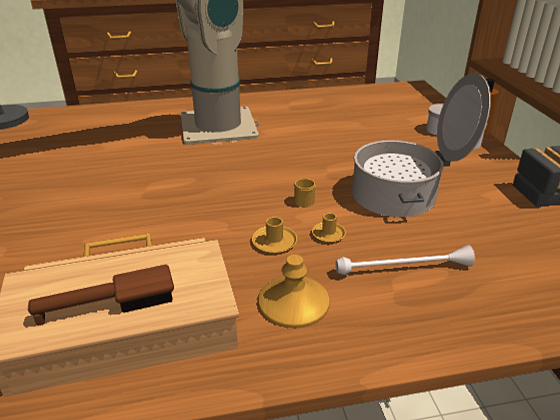

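View pics/top0.png

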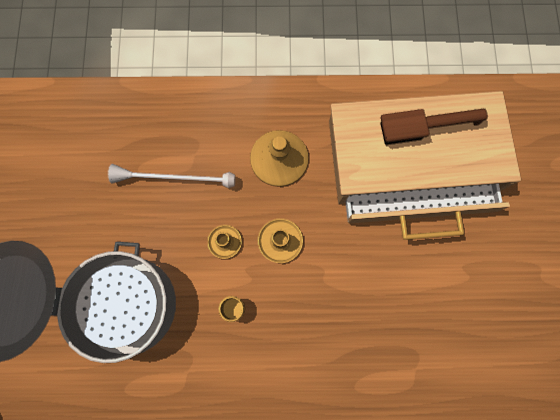

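```bash
cat >> h.py <<'E'
def circ(W):
    """algebraic circle fit of the xy outline (hull)"""
    h=cv2.convexHull(W[:,:2].astype(np.float32))
    (x,y),r=cv2.minEnclosingCircle(h);return x,y,r
def inliers(xy,c,r):
    return xy[np.hypot(*(xy-c).T)<r]
E
python3 - <<'E'
from h import *
reg=dict(cup=((420,110,25),(500,180,60)),pans=((540,130,30),(620,200,60)),panl=((540,20,30),(620,95,60)),
 pans_lip=((520,110,5),(630,215,13)),panl_lip=((520,-10,5),(640,110,13)),
 can_rim=((330,280,84),(590,500,100)),plate=((360,320,55),(560,480,75)),bar=((560,-330,38),(640,-140,62)),cab=((600,-420,72),(850,-40,90)),front=((600,-420,48),(700,-40,62)))
for n in("scene","top"):
    im=get_image(n)
    for k,(a,b) in reg.items():
        W=topz(im,a,b)
        if len(W)<8: print(n,k,len(W));continue
        z=np.percentile(W[:,2],[50,90,98])
        T=W[W[:,2]>z[1]-4]
        print(n,k,len(W),"z",np.round(z),"circ all",np.round(circ(W),1),"top",np.round(circ(T),1),"rect",np.round(cv2.boxPoints(cv2.minAreaRect(W[:,:2].astype(np.float32)))).tolist() if k in("bar","cab","front") else "")
E
```

```text
scene cup 348 z [38. 47. 48.] circ all [444.5 150.2  25.2] top [444.7 150.8  25. ] rect 
scene pans 168 z [40. 46. 46.] circ all [576.3 166.7  16.8] top [575.8 167.3  15.3] rect 
scene panl 261 z [42. 49. 50.] circ all [577.8  54.9  18.3] top [577.9  54.6  17.8] rect 
scene pans_lip 214 z [ 8. 10. 12.] circ all [576.8 169.2  36.3] top [576.8 169.2  36.3] rect 
scene panl_lip 288 z [ 7. 10. 12.] circ all [577.4  55.8  46.4] top [577.5  56.2  46.1] rect 
scene can_rim 635 z [88. 93. 98.] circ all [453.7 366.1 104.2] top [453.7 366.5 103.8] rect 
scene plate 2035 z [65. 70. 74.] circ all [460.8 360.2 103.8] top [453.1 360.6  96.5] rect 
scene bar 906 z [53. 56. 57.] circ all [ 622.1 -235.5   94.5] top [ 622.1 -235.5   94.5] rect [[569.0, -144.0], [582.0, -333.0], [641.0, -329.0], [628.0, -140.0]]
scene cab 14640 z [79. 80. 82.] circ all [ 760.9 -227.9  196.8] top [ 760.3 -227.9  196.5] rect [[651.0, -60.0], [674.0, -409.0], [868.0, -397.0], [845.0, -47.0]]
scene front 820 z [55. 56. 57.] circ all [ 626.  -237.8  155.2] top [ 626.  -237.8  155.2] rect [[585.0, -85.0], [607.0, -395.0], [6
[... 443 characters left out ...]
.6] top [577.3  54.9  45.4] rect 
top can_rim 1355 z [89. 94. 99.] circ all [452.  364.9 103.2] top [452.1 364.9 103.1] rect 
top plate 4840 z [66. 68. 72.] circ all [462.4 356.9 101.9] top [451.7 358.6  91.1] rect 
top bar 1127 z [53. 56. 58.] circ all [ 622.7 -235.1   95. ] top [ 622.7 -235.1   95. ] rect [[568.0, -144.0], [581.0, -333.0], [638.0, -329.0], [625.0, -140.0]]
top cab 13814 z [80. 81. 83.] circ all [ 759.5 -228.6  196.9] top [ 760.1 -228.1  196.2] rect [[653.0, -61.0], [677.0, -411.0], [867.0, -398.0], [843.0, -47.0]]
top front 1026 z [55. 57. 58.] circ all [ 667.7 -235.   169.6] top [ 666.7 -235.3  169.3] rect [[584.0, -71.0], [609.0, -409.0], [682.0, -404.0], [658.0, -66.0]]
```

```bash
python3 - <<'E'
from h import *
from scipy.optimize import least_squares
th=.068;o=np.array([750,-229.]);A=np.array([[np.cos(th),np.sin(th)],[-np.sin(th),np.cos(th)]])
for n in("scene","top"):
    im=get_image(n)
    W=topz(im,(520,-420,40),(700,-40,62));L=(W[:,:2]-o)@A.T
    b=(np.abs(L[:,1])<45)
    h,e=np.histogram(L[b,0],bins=np.arange(-200,-80,4));print(n,[(int(x),int(c)) for x,c in zip(e,h) if c])
    m=b&(L[:,0]<-145);xs=L[m,0];zz=W[m,2];k=xs<xs.min()+16
    print("bar x' range",np.percentile(xs[k],[2,50,98]).round(1),"z",np.percentile(zz[k],[50,95]).round(1),"world mean",W[m][k].mean(0).round(1), "slope",np.polyfit(W[m][k][:,1],W[m][k][:,0],1).round(3))
    for lo,hi,r in((86,93,95),(63,69,74)):
        W=topz(im,(330,250,lo),(570,460,hi))[:,:2]
        d=np.hypot(*(W-[452,362]).T);W=W[d<r+6] if r<90 else W[d>82]
        if r<90: print("plate",len(W),circ(W),W.mean(0))
        else: print("rim",len(W),least_squares(lambda p:np.hypot(*(W-p[:2]).T)-p[2],[452,362,93],loss="soft_l1").x.round(1))
E
```

```text
scene [(-180, 2), (-176, 22), (-172, 100), (-168, 144), (-164, 6), (-132, 4), (-128, 66), (-124, 92), (-120, 59)]
bar x' range [-173.8 -167.8 -164. ] z [49.9 52.9] world mean [ 582.3 -240.9   49.4] slope [-6.30000e-02  5.67027e+02]
rim 565 [453.6 357.4  94.2]
plate 1362 (447.0997619628906, 359.117431640625, 74.14918518066406) [444.68012094 361.85253138]
top [(-176, 100), (-172, 91), (-168, 45), (-132, 69), (-128, 96), (-124, 96), (-120, 22)]
bar x' range [-175.3 -171.1 -166.1] z [51.6 54.3] world mean [ 579.4 -240.4   51.5] slope [-6.70000e-02  5.63369e+02]
rim 1336 [451.9 356.8  93.8]
plate 5028 (451.6679992675781, 357.0337829589844, 74.179931640625) [450.7834832  356.91933268]
```

```bash
python3 -m handwheel '[{"delta_pos":[2.6,2.9,0],"yaw":0.121},{"delta_pos":[2.6,2.9,0],"yaw":0.121},{"delta_pos":[2.6,2.9,0],"yaw":0.121},{"delta_pos":[2.6,2.9,0],"yaw":0.121},{"delta_pos":[2.6,2.9,0],"yaw":0.121},{"delta_pos":[2.6,2.9,0],"yaw":0.121},{"delta_pos":[2.6,2.9,0],"yaw":0.121},{"delta_pos":[2.6,2.9,0],"yaw":0.121},{"delta_pos":[2.6,2.9,0],"yaw":0.121},{"delta_pos":[2.6,2.9,0],"yaw":0.121}]' -0.2
python3 -m handwheel '[{"delta_pos":[2.6,2.9,0]},{"delta_pos":[2.5,3.0,0]},{"delta_pos":[0,0,-3]},{"delta_pos":[0,0,-3]},{"delta_pos":[0,0,-3]},{"delta_pos":[0,0,0]},{"delta_pos":[0,0,0]}]'
```

```text
clock: 3.43
eef_pos: [530.8, -300.0, 202.6]
tool_rot: [3.141, 0.0, 1.644]
force: [-0.3, -0.5, 0.3]
width: 34.2
gripper_force: 0.0schema error: expected keys delta_pos, yaw
```

```bash
python3 -m handwheel '[{"delta_pos":[2.6,2.9,0],"yaw":0},{"delta_pos":[2.5,3.0,0],"yaw":0},{"delta_pos":[0,0,-3],"yaw":0},{"delta_pos":[0,0,-3],"yaw":0},{"delta_pos":[0,0,-3],"yaw":0},{"delta_pos":[0,0,0],"yaw":0},{"delta_pos":[0,0,0],"yaw":0}]'
```

```text
clock: 4.02
eef_pos: [579.6, -242.1, 111.3]
tool_rot: [-3.138, -0.001, 1.638]
force: [0.5, -0.3, 1.0]
width: 34.3
gripper_force: 0.0
```

```bash
python3 -m handwheel '[{"delta_pos":[0.1,0,-2],"yaw":0},{"delta_pos":[0,0,-2],"yaw":0},{"delta_pos":[0,0,-2],"yaw":0},{"delta_pos":[0,0,-2],"yaw":0},{"delta_pos":[0,0,0],"yaw":0}]'
python3 -m handwheel '[{"delta_pos":[0,0,0],"yaw":0},{"delta_pos":[0,0,0],"yaw":0},{"delta_pos":[0,0,0],"yaw":0},{"delta_pos":[0,0,0],"yaw":0},{"delta_pos":[0,0,0],"yaw":0},{"delta_pos":[0,0,0],"yaw":0}]' -1
```

```text
clock: 4.43
eef_pos: [580.8, -242.5, 31.3]
tool_rot: [-3.139, -0.001, 1.637]
force: [-1.1, 0.2, -0.3]
width: 33.9
gripper_force: 0.0
clock: 4.93
eef_pos: [582.1, -242.6, 33.1]
tool_rot: [3.141, 0.0, 1.638]
force: [0.5, 1.0, 0.4]
width: 0.0
gripper_force: 0.0
```

```bash
python3 - <<'E'
from h import *
a=get_image("scene");b=get_image("top")
c=np.hstack([cv2.resize(a["color"][180:330,0:260],(400,231)),cv2.resize(b["color"][120:290,320:560],(400,283))[:231]])
cv2.imwrite("pics/p1.png",cv2.cvtColor(c,cv2.COLOR_RGB2BGR))
E
```

```text
(no output)
```

View pics/p1.png

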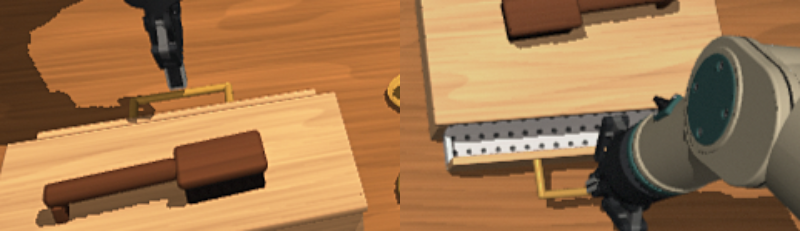

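```bash
python3 - <<'E'
from h import *
s=status.read_state();p=s["eef_pos"];print(p,s["tool_rot"],s["qpos"].round(2))
for n in("scene","top"):
    im=get_image(n)
    q=Rm(im).T@(p-im["position"]);print(n,"tcp px",im["cx"]-im["fx"]*q[0]/q[2],im["cy"]+im["fy"]*q[1]/q[2])
    for lo,hi in((38,62),(62,140)):
        W=topz(im,(530,-300,lo),(605,-180,hi)); print(lo,len(W),W.mean(0).round(),W.min(0).round(),W.max(0).round())
    W=topz(im,(530,-420,40),(700,-60,62))
    for y in range(-320,-160,15):
        m=W[np.abs(W[:,1]-y)<7.5]; m=m[m[:,0]<605]
        if len(m): print(y,len(m),m.mean(0).round(),m[:,0].min().round(),m[:,0].max().round())
    if n=="scene": cv2.imwrite("pics/p2.png",cv2.resize(im["color"][200:260,60:180,::-1],(800,400),interpolation=cv2.INTER_CUBIC))
E
```

```text
[ 581.82948306 -242.50533869   32.65200383] [3.14120627e+00 1.73895551e-04 1.63773703e+00] [ 0.49  0.82 -0.23  1.7   0.28  0.65  0.17]
scene tcp px 118.04414294809436 247.9506313933054
38 406 [ 585. -240.   50.] [ 572. -300.   41.] [ 605. -181.   62.]
62 266 [ 592. -239.   96.] [ 566. -258.   62.] [ 605. -224.  140.]
-305 9 [ 592. -299.   50.] 584.0 601.0
-290 63 [ 590. -291.   50.] 580.0 605.0
-275 48 [ 585. -275.   50.] 579.0 588.0
-260 44 [ 584. -260.   49.] 578.0 587.0
-245 51 [ 583. -245.   50.] 576.0 589.0
-230 46 [ 582. -230.   50.] 574.0 588.0
-215 42 [ 581. -215.   50.] 576.0 585.0
-200 46 [ 580. -200.   49.] 572.0 585.0
-185 61 [ 589. -186.   51.] 573.0 604.0
top tcp px 430.6623610013946 234.88844419683403
38 222 [ 582. -203.   51.] [ 571. -243.   44.] [ 605. -180.   55.]
62 349 [ 569. -235.  111.] [ 531. -252.   64.] [ 605. -225.  140.]
-245 6 [ 576. -240.   51.] 575.0 577.0
-230 39 [ 579. -230.   51.] 575.0 583.0
-215 40 [ 577. -215.   51.] 573.0 583.0
-200 40 [ 576. -200.   52.] 572.0 581.0
-185 97 [ 588. -185.   51.] 571.0 605.0
```

View pics/p2.png

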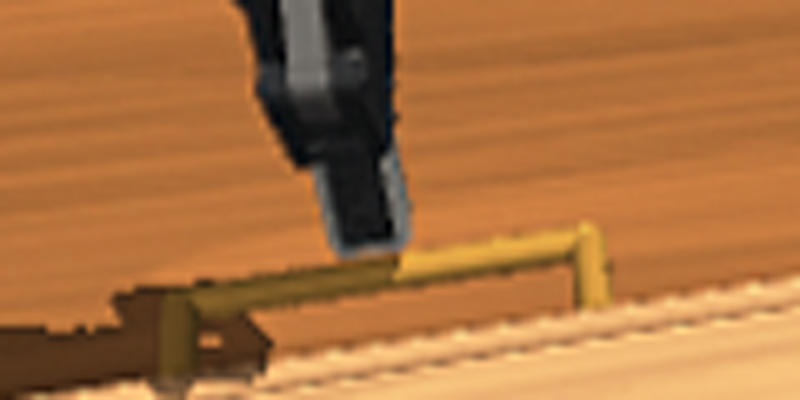

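```bash
python3 - <<'E'
from h import *
im=get_image("scene")
for v in range(222,246,2): print(v,[world(im,u,v).round().tolist() for u in(113,116,119)])
E
```

```text
222 [[612.0, -236.0, 112.0], [617.0, -230.0, 114.0], [578.0, -232.0, 88.0]]
224 [[592.0, -240.0, 94.0], [596.0, -234.0, 96.0], [585.0, -231.0, 88.0]]
226 [[592.0, -241.0, 90.0], [594.0, -236.0, 90.0], [585.0, -232.0, 84.0]]
228 [[596.0, -241.0, 88.0], [595.0, -236.0, 87.0], [590.0, -232.0, 83.0]]
230 [[592.0, -242.0, 81.0], [599.0, -236.0, 85.0], [588.0, -233.0, 77.0]]
232 [[595.0, -243.0, 79.0], [595.0, -238.0, 78.0], [584.0, -234.0, 70.0]]
234 [[591.0, -244.0, 72.0], [596.0, -238.0, 75.0], [588.0, -234.0, 68.0]]
236 [[595.0, -244.0, 70.0], [593.0, -239.0, 68.0], [590.0, -235.0, 65.0]]
238 [[589.0, -246.0, 61.0], [499.0, -257.0, -2.0], [577.0, -238.0, 52.0]]
240 [[581.0, -248.0, 52.0], [581.0, -243.0, 50.0], [581.0, -238.0, 50.0]]
242 [[585.0, -248.0, 50.0], [583.0, -244.0, 47.0], [581.0, -239.0, 45.0]]
244 [[582.0, -250.0, 43.0], [522.0, -256.0, -1.0], [525.0, -249.0, 0.0]]
```

```bash
python3 -m handwheel '[{"delta_pos":[-2,0,3],"yaw":0},{"delta_pos":[-4,0,3],"yaw":0},{"delta_pos":[-4,0,3],"yaw":0},{"delta_pos":[0,0,0],"yaw":0},{"delta_pos":[0,0,0],"yaw":0},{"delta_pos":[0,0,0],"yaw":0}]'
python3 - <<'E'
from h import *
s=status.read_state();p=s["eef_pos"];print(p.round(1),s["width"])
im=get_image("scene")
q=Rm(im).T@(p-im["position"]);u,v=im["cx"]-im["fx"]*q[0]/q[2],im["cy"]+im["fy"]*q[1]/q[2];print(u,v)
for dv in range(-26,8,2): print(dv,[world(im,u+du,v+dv).round().tolist() for du in(-4,0,4)])
cv2.imwrite("pics/p3.png",cv2.resize(im["color"][int(v)-60:int(v)+20,int(u)-60:int(u)+60,::-1],(600,400),interpolation=cv2.INTER_CUBIC))
E
```

```text
clock: 5.68
eef_pos: [496.0, -242.6, 112.6]
tool_rot: [3.14, 0.0, 1.638]
force: [0.6, 0.5, 0.4]
width: 0.2
gripper_force: 0.0
[ 496.  -242.6  112.6] 0.244151046424892
113.25819788941635 188.16189672424767
-26 [[508.0, -238.0, 175.0], [500.0, -232.0, 170.0], [166.0, -274.0, -2.0]]
-24 [[508.0, -239.0, 171.0], [501.0, -233.0, 166.0], [177.0, -273.0, -2.0]]
-22 [[511.0, -239.0, 168.0], [505.0, -233.0, 164.0], [190.0, -272.0, -1.0]]
-20 [[508.0, -240.0, 162.0], [501.0, -234.0, 158.0], [206.0, -271.0, 2.0]]
-18 [[509.0, -241.0, 159.0], [502.0, -235.0, 155.0], [212.0, -271.0, -0.0]]
-16 [[506.0, -242.0, 153.0], [510.0, -234.0, 154.0], [218.0, -271.0, -2.0]]
-14 [[510.0, -242.0, 151.0], [507.0, -235.0, 149.0], [233.0, -269.0, -0.0]]
-12 [[504.0, -244.0, 144.0], [502.0, -237.0, 142.0], [241.0, -269.0, -1.0]]
-10 [[248.0, -287.0, -1.0], [247.0, -279.0, -3.0], [251.0, -269.0, -1.0]]
-8 [[258.0, -287.0, -1.0], [257.0, -278.0, -2.0], [265.0, -267.0, 1.0]]
-6 [[265.0, -287.0, -3.0], [268.0, -277.0, -2.0], [270.0, -268.0, -2.0]]
-4 [[279.0, -285.0, -0.0], [279.0, -276.0, -1.0], [281.0, -267.0, -1.0]]
-2 [[287.0, -285.0, -1.0], [288.0, -276.0, -2.0], [292.0, -266.0, -0.0]]
0 [[295.0, -284.0, -2.0], [296.0, -275.0, -2.0], [297.0, -266.0, -2.0]]
2 [[301.0, -284.0, -3.0], [308.0, -274.0, -1.0], [311.0, -265.0, -0.0]]
4 [[316.0, -283.0, 0.0], [316.0, -274.0, -1.0], [318.0, -265.0, -1.0]]
6 [[323.0, -282.0, -2.0], [326.0, -273.0, -1.0], [328.0, -264.0, -1.0]]
```

View pics/p3.png

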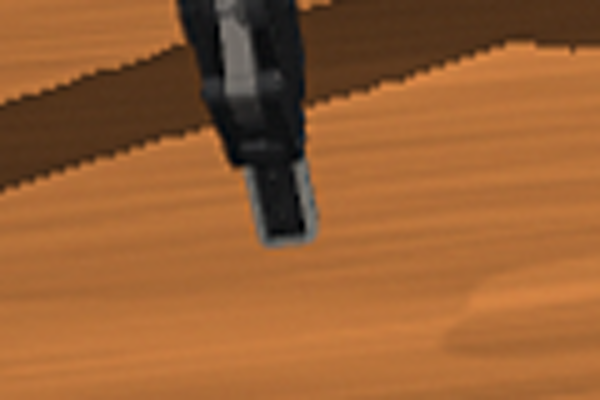

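```bash
python3 -m handwheel '[{"delta_pos":[0,0,-4],"yaw":0},{"delta_pos":[0,0,-4],"yaw":0},{"delta_pos":[0,0,-3],"yaw":0},{"delta_pos":[0,0,-1],"yaw":0},{"delta_pos":[0,0,0],"yaw":0}]'
for i in 1 2; do python3 -m handwheel '[{"delta_pos":[0,0,-0.4],"yaw":0},{"delta_pos":[0,0,0],"yaw":0},{"delta_pos":[0,0,0],"yaw":0}]'; done
```

```text
clock: 6.15
eef_pos: [493.6, -240.8, -11.1]
tool_rot: [-3.136, -0.003, 1.639]
force: [-0.2, 0.1, 0.7]
width: -0.1
gripper_force: 0.0
clock: 6.4
eef_pos: [496.4, -242.8, -10.3]
tool_rot: [3.139, 0.001, 1.638]
force: [-0.7, -0.3, 0.6]
width: -0.0
gripper_force: 0.0
clock: 6.65
eef_pos: [495.3, -242.7, -15.1]
tool_rot: [3.141, 0.0, 1.638]
force: [-0.0, 0.3, -0.5]
width: -0.1
gripper_force: 0.0
```

```bash
python3 -m handwheel '[{"delta_pos":[0,0,-0.4],"yaw":0},{"delta_pos":[0,0,0],"yaw":0},{"delta_pos":[0,0,0],"yaw":0}]'
for i in 1 2 ; do python3 -m handwheel '[{"delta_pos":[0,0,-0.3],"yaw":0},{"delta_pos":[0,0,0],"yaw":0},{"delta_pos":[0,0,0],"yaw":0}]'; done
```

```text
clock: 6.9
eef_pos: [494.8, -242.4, -19.9]
tool_rot: [-3.141, -0.0, 1.638]
force: [0.2, -0.9, -0.6]
width: 0.1
gripper_force: 0.0
clock: 7.15
eef_pos: [494.9, -242.3, -22.9]
tool_rot: [-3.141, -0.0, 1.638]
force: [-0.4, -0.5, 0.2]
width: -0.0
gripper_force: 0.0
clock: 7.4
eef_pos: [494.9, -242.4, -25.9]
tool_rot: [-3.141, -0.0, 1.638]
force: [-0.1, -0.6, -0.1]
width: -0.1
gripper_force: 0.0
```

```bash
for i in 1 ; do python3 -m handwheel '[{"delta_pos":[0,0,-0.2],"yaw":0},{"delta_pos":[0,0,0],"yaw":0},{"delta_pos":[0,0,0],"yaw":0}]'; done
python3 - <<'E'
from h import *
s=status.read_state();p=s["eef_pos"];print(p.round(1))
im=get_image("scene");p[2]=0
q=Rm(im).T@(p-im["position"]);u,v=im["cx"]-im["fx"]*q[0]/q[2],im["cy"]+im["fy"]*q[1]/q[2];print(u,v)
for dv in range(-16,8,2): print(dv,[world(im,u+du,v+dv).round().tolist() for du in(-4,0,4)])
cv2.imwrite("pics/p4.png",cv2.resize(im["color"][int(v)-60:int(v)+20,int(u)-60:int(u)+60,::-1],(600,400),interpolation=cv2.INTER_CUBIC))
E
```

```text
clock: 7.65
eef_pos: [494.9, -242.4, -27.8]
tool_rot: [-3.141, -0.0, 1.638]
force: [-0.3, 0.0, 0.3]
width: -0.0
gripper_force: 0.0
[ 494.9 -242.4  -27.8]
123.3734004269698 235.03636946208093
-16 [[546.0, -235.0, 73.0], [545.0, -228.0, 71.0], [436.0, -237.0, -1.0]]
-14 [[540.0, -237.0, 65.0], [537.0, -230.0, 62.0], [442.0, -237.0, -2.0]]
-12 [[526.0, -240.0, 51.0], [529.0, -232.0, 52.0], [454.0, -236.0, 1.0]]
-10 [[510.0, -243.0, 36.0], [510.0, -236.0, 34.0], [494.0, -231.0, 23.0]]
-8 [[507.0, -245.0, 29.0], [511.0, -237.0, 30.0], [502.0, -230.0, 23.0]]
-6 [[509.0, -245.0, 25.0], [509.0, -238.0, 24.0], [500.0, -231.0, 17.0]]
-4 [[509.0, -246.0, 21.0], [509.0, -239.0, 19.0], [502.0, -232.0, 13.0]]
-2 [[508.0, -247.0, 15.0], [506.0, -240.0, 13.0], [499.0, -233.0, 7.0]]
0 [[509.0, -248.0, 11.0], [506.0, -241.0, 7.0], [500.0, -234.0, 2.0]]
2 [[502.0, -250.0, 1.0], [501.0, -242.0, -1.0], [579.0, -222.0, 53.0]]
4 [[580.0, -237.0, 51.0], [583.0, -229.0, 52.0], [584.0, -222.0, 52.0]]
6 [[585.0, -237.0, 51.0], [584.0, -230.0, 48.0], [585.0, -223.0, 48.0]]
```

View pics/p4.png

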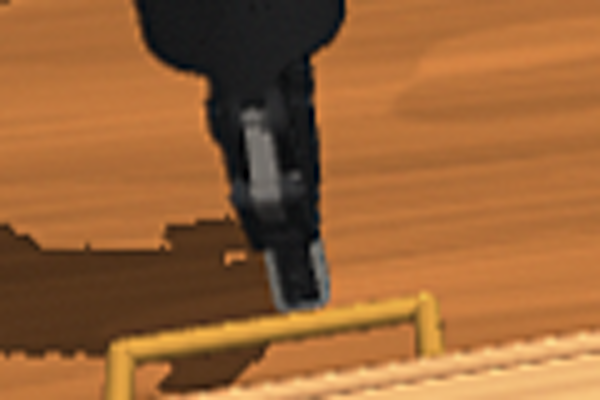

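```bash
for i in 1 2; do python3 -m handwheel '[{"delta_pos":[0,0,-0.2],"yaw":0},{"delta_pos":[0,0,0],"yaw":0},{"delta_pos":[0,0,0],"yaw":0}]'; done
```

```text
clock: 7.95
eef_pos: [495.3, -242.5, -28.9]
tool_rot: [3.141, 0.001, 1.638]
force: [-1.6, 0.7, 7.0]
width: 0.0
gripper_force: 3.8
clock: 8.2
eef_pos: [495.4, -242.6, -29.0]
tool_rot: [3.141, 0.001, 1.638]
force: [-5.1, 1.9, 26.3]
width: -0.1
gripper_force: 12.9
```

```bash
python3 -m handwheel '[{"delta_pos":[0,0,4],"yaw":0},{"delta_pos":[0,0,4],"yaw":0},{"delta_pos":[0,0,4],"yaw":0},{"delta_pos":[2.6,0,0],"yaw":0},{"delta_pos":[3,0,0],"yaw":0},{"delta_pos":[3,0,0],"yaw":0},{"delta_pos":[0,0,0],"yaw":0},{"delta_pos":[0,0,0],"yaw":0}]' -0.2
python3 -m handwheel '[{"delta_pos":[0,0,-3],"yaw":0},{"delta_pos":[0,0,-3],"yaw":0},{"delta_pos":[0,0,-2.7],"yaw":0},{"delta_pos":[0,0,0],"yaw":0},{"delta_pos":[0,0,0],"yaw":0}]'
python3 -m handwheel '[{"delta_pos":[0,0,0],"yaw":0},{"delta_pos":[0,0,0],"yaw":0},{"delta_pos":[0,0,0],"yaw":0},{"delta_pos":[0,0,0],"yaw":0},{"delta_pos":[0,0,0],"yaw":0},{"delta_pos":[0,0,0],"yaw":0}]' -1
```

```text
clock: 8.87
eef_pos: [582.2, -241.6, 88.0]
tool_rot: [3.141, -0.0, 1.639]
force: [-0.8, 1.0, -0.6]
width: 34.2
gripper_force: 0.0
clock: 9.28
eef_pos: [578.4, -242.2, 0.1]
tool_rot: [-3.137, -0.001, 1.637]
force: [-0.0, 0.3, -0.1]
width: 34.0
gripper_force: 0.0
clock: 9.78
eef_pos: [581.8, -243.0, 3.3]
tool_rot: [3.14, 0.001, 1.638]
force: [-1.7, 1.4, 7.0]
width: 7.6
gripper_force: 58.9
```

```bash
python3 -m handwheel '[{"delta_pos":[-0.8,-0.05,0],"yaw":0},{"delta_pos":[-1.2,-0.08,0],"yaw":0},{"delta_pos":[-1.2,-0.08,0],"yaw":0},{"delta_pos":[-1.2,-0.08,0],"yaw":0},{"delta_pos":[-1.2,-0.08,0],"yaw":0},{"delta_pos":[-1.2,-0.08,0],"yaw":0},{"delta_pos":[-1.2,-0.08,0],"yaw":0},{"delta_pos":[-1.2,-0.08,0],"yaw":0},{"delta_pos":[-1.2,-0.08,0],"yaw":0},{"delta_pos":[-1,-0.08,0],"yaw":0}]'
for i in 1 2 3; do python3 -m handwheel '[{"delta_pos":[-0.5,-0.03,0],"yaw":0},{"delta_pos":[-0.3,-0.02,0],"yaw":0},{"delta_pos":[0,0,0],"yaw":0}]'; done
```

```text
clock: 10.62
eef_pos: [469.4, -250.9, 3.2]
tool_rot: [3.135, 0.002, 1.638]
force: [3.0, -0.3, 6.1]
width: 7.6
gripper_force: 60.2
clock: 10.87
eef_pos: [460.2, -251.5, 3.2]
tool_rot: [3.138, 0.002, 1.637]
force: [-0.5, -1.0, 10.2]
width: 7.6
gripper_force: 60.5
clock: 11.12
eef_pos: [452.7, -252.1, 3.2]
tool_rot: [3.137, 0.002, 1.638]
force: [0.1, -0.7, 10.1]
width: 7.7
gripper_force: 60.4
clock: 11.37
eef_pos: [448.0, -252.5, 3.3]
tool_rot: [3.131, 0.003, 1.639]
force: [5.9, -0.3, 4.1]
width: 7.9
gripper_force: 60.0
```

```bash
for i in 1 2; do python3 -m handwheel '[{"delta_pos":[-0.4,-0.03,0],"yaw":0},{"delta_pos":[0,0,0],"yaw":0},{"delta_pos":[0,0,0],"yaw":0}]'; done
```

```text
clock: 11.62
eef_pos: [448.2, -252.5, 3.3]
tool_rot: [3.125, 0.004, 1.64]
force: [11.3, -0.8, -2.3]
width: 8.0
gripper_force: 59.4
clock: 11.87
eef_pos: [448.5, -252.5, 3.4]
tool_rot: [3.117, 0.004, 1.641]
force: [18.0, 1.0, -8.3]
width: 7.8
gripper_force: 58.9
```

```bash
python3 -m handwheel '[{"delta_pos":[0.7,0.05,0],"yaw":0},{"delta_pos":[0,0,0],"yaw":0},{"delta_pos":[0,0,0],"yaw":0}]'
python3 -m handwheel '[{"delta_pos":[0,0,0],"yaw":0},{"delta_pos":[0,0,0],"yaw":0},{"delta_pos":[0,0,0],"yaw":0},{"delta_pos":[0,0,0],"yaw":0},{"delta_pos":[0,0,2],"yaw":0},{"delta_pos":[0,0,3],"yaw":0},{"delta_pos":[0,0,3],"yaw":0},{"delta_pos":[0,0,4],"yaw":0},{"delta_pos":[0,0,0],"yaw":0}]' -0.2
python3 - <<'E'
from h import *
find("cup_small cup_large pan_small pan_large tray tray_pull",k=1)
im=get_image("scene");W=topz(im,(400,-420,40),(640,-60,62))
for y in range(-380,-70,30):
    m=W[np.abs(W[:,1]-y)<7.5]
    if len(m): print(y,len(m),m[:,0].min().round(),m[:,0].max().round(),m[:,2].mean().round())
cv2.imwrite("pics/p5.png",im["color"][:,:,::-1])
E
```

```text
clock: 12.12
eef_pos: [448.0, -252.4, 3.2]
tool_rot: [3.13, 0.003, 1.639]
force: [6.9, 0.2, 3.1]
width: 7.7
gripper_force: 60.4
clock: 12.87
eef_pos: [445.4, -253.4, 127.1]
tool_rot: [3.133, 0.005, 1.637]
force: [0.9, -0.0, -0.4]
width: 34.0
gripper_force: 0.0
scene cup_small 0.74 [ 29. 200. 204. 270.] [ 508. -253.   11.]
scene cup_large 0.68 [295. 180. 318. 208.] [467. 148.  35.]
scene pan_small 0.64 [316. 215. 348. 244.] [590. 171.  23.]
scene pan_large 0.64 [249. 217. 296. 254.] [594.  50.  28.]
scene tray 0.84 [ 32. 199. 207. 270.] [ 505. -248.   10.]
scene tray_pull 0.66 [ 28. 197. 206. 269.] [ 501. -253.   11.]
top cup_large 0.67 [221. 294. 247. 320.] [446. 147.   6.]
top pan_small 0.76 [208. 229. 242. 258.] [571. 166.  13.]
top pan_large 0.8 [257. 219. 306. 263.] [576.  52.   8.]
top tray 0.93 [342. 184. 522. 312.] [ 559. -250.   10.]
top tray_pull 0.85 [343. 184. 525. 308.] [ 562. -255.   11.]
-380 75 498.0 511.0 50.0
-350 76 497.0 510.0 50.0
-320 76 492.0 508.0 50.0
-290 108 448.0 506.0 49.0
-260 109 447.0 504.0 49.0
-230 104 444.0 502.0 50.0
-200 118 442.0 500.0 50.0
-170 63 485.0 499.0 50.0
-140 63 483.0 496.0 50.0
-110 64 481.0 493.0 49.0
```

View pics/p5.png

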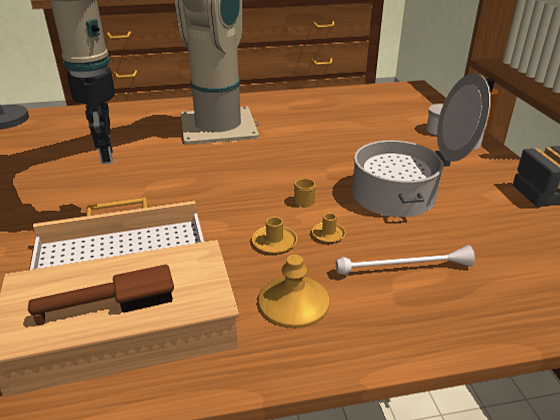

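```bash
python3 -m handwheel '[{"delta_pos":[0,4,0],"yaw":0},{"delta_pos":[0,4,0],"yaw":0},{"delta_pos":[0,4,0],"yaw":0},{"delta_pos":[0,4,0],"yaw":0},{"delta_pos":[0,4,0],"yaw":0},{"delta_pos":[0,4,0],"yaw":0},{"delta_pos":[0,4,0],"yaw":0},{"delta_pos":[0,4,0],"yaw":0},{"delta_pos":[0,4,0],"yaw":0},{"delta_pos":[0,4,0],"yaw":0}]' 0.9
python3 -m handwheel '[{"delta_pos":[0,0,-2],"yaw":0},{"delta_pos":[0,0,-2],"yaw":0},{"delta_pos":[0,0,0],"yaw":0},{"delta_pos":[0,0,0],"yaw":0}]'
python3 - <<'E'
from h import *
print(status.read_state()["eef_pos"])
im=get_image("scene");print(circ(topz(im,(400,90,38),(500,200,56))))
find("cup_large",("scene",),1)
E
```

```text
clock: 14.45
eef_pos: [441.8, 150.2, 121.5]
tool_rot: [3.141, 0.0, 1.638]
force: [1.6, 0.6, 0.3]
width: 81.5
gripper_force: 0.0
clock: 14.78
eef_pos: [441.2, 147.9, 80.8]
tool_rot: [-3.139, 0.001, 1.638]
force: [-1.1, 0.2, -0.2]
width: 81.1
gripper_force: 0.0
[441.18429563 147.94109391  80.84440464]
(444.74334716796875, 149.15736389160156, 24.725852966308594)
scene cup_large 0.75 [296. 181. 314. 204.] [463. 146.  35.]
```

```bash
python3 -m handwheel '[{"delta_pos":[0.3,0.1,-3],"yaw":0},{"delta_pos":[0,0,-3],"yaw":0},{"delta_pos":[0,0,-2],"yaw":0},{"delta_pos":[0,0,-1.6],"yaw":0},{"delta_pos":[0,0,0],"yaw":0},{"delta_pos":[0,0,0],"yaw":0}]'
python3 -m handwheel '[{"delta_pos":[0,0,0],"yaw":0},{"delta_pos":[0,0,0],"yaw":0},{"delta_pos":[0,0,0],"yaw":0},{"delta_pos":[0,0,0],"yaw":0},{"delta_pos":[0,0,0],"yaw":0},{"delta_pos":[0,0,0],"yaw":0},{"delta_pos":[0,0,0],"yaw":0}]' -1
```

```text
clock: 15.43
eef_pos: [445.5, 149.1, -14.4]
tool_rot: [3.141, -0.001, 1.637]
force: [0.6, 0.1, 0.5]
width: 81.3
gripper_force: 0.0
clock: 16.02
eef_pos: [445.7, 149.4, -13.1]
tool_rot: [3.139, -0.0, 1.637]
force: [-1.7, -0.7, 9.8]
width: 44.6
gripper_force: 60.3
```

```bash
python3 -m handwheel '[{"delta_pos":[0,0,1],"yaw":0},{"delta_pos":[0,0,3],"yaw":0},{"delta_pos":[0,0,3],"yaw":0},{"delta_pos":[0,0,3],"yaw":0},{"delta_pos":[0,0,3],"yaw":0},{"delta_pos":[0,0,0],"yaw":0}]'
python3 -m handwheel '[{"delta_pos":[0.6,2,0],"yaw":0},{"delta_pos":[0,3,0],"yaw":0},{"delta_pos":[0,3,0],"yaw":0},{"delta_pos":[0,3,0],"yaw":0},{"delta_pos":[0,3,0],"yaw":0},{"delta_pos":[0,3,0],"yaw":0},{"delta_pos":[0,2.5,0],"yaw":0},{"delta_pos":[0,1.3,0],"yaw":0},{"delta_pos":[0,0,0],"yaw":0},{"delta_pos":[0,0,0],"yaw":0}]'
python3 -m handwheel '[{"delta_pos":[0,0,-2],"yaw":0},{"delta_pos":[0,0,-2],"yaw":0},{"delta_pos":[0,0,-1],"yaw":0},{"delta_pos":[0,0,0],"yaw":0},{"delta_pos":[0,0,0],"yaw":0}]'
```

```text
clock: 16.52
eef_pos: [448.4, 150.7, 120.9]
tool_rot: [3.132, -0.003, 1.638]
force: [1.0, -0.6, -2.5]
width: 44.4
gripper_force: 61.9
clock: 17.35
eef_pos: [450.6, 356.3, 115.1]
tool_rot: [-3.141, 0.002, 1.638]
force: [-0.2, -0.7, -1.8]
width: 44.9
gripper_force: 61.8
clock: 17.77
eef_pos: [451.2, 355.6, 65.1]
tool_rot: [-3.141, 0.002, 1.636]
force: [-0.1, 0.0, -1.0]
width: 44.7
gripper_force: 61.8
```

```bash
python3 -m handwheel '[{"delta_pos":[0,0,-1],"yaw":0},{"delta_pos":[0,0,-1],"yaw":0},{"delta_pos":[0,0,-1],"yaw":0},{"delta_pos":[0,0,0],"yaw":0},{"delta_pos":[0,0,0],"yaw":0}]'
for i in 1 2 ; do python3 -m handwheel '[{"delta_pos":[0,0,-0.3],"yaw":0},{"delta_pos":[0,0,0],"yaw":0},{"delta_pos":[0,0,0],"yaw":0}]'; done
```

```text
clock: 18.18
eef_pos: [452.4, 358.0, 35.8]
tool_rot: [3.139, -0.001, 1.638]
force: [1.3, -0.4, 6.3]
width: 44.2
gripper_force: 62.6
clock: 18.43
eef_pos: [452.5, 358.0, 33.3]
tool_rot: [3.139, -0.001, 1.637]
force: [1.6, -0.9, 7.9]
width: 44.4
gripper_force: 62.7
clock: 18.68
eef_pos: [452.5, 358.0, 30.4]
tool_rot: [3.139, -0.001, 1.638]
force: [1.4, -0.8, 8.2]
width: 44.3
gripper_force: 62.7
```

```bash
for i in 1 2 3; do python3 -m handwheel '[{"delta_pos":[0,0,-0.2],"yaw":0},{"delta_pos":[0,0,0],"yaw":0},{"delta_pos":[0,0,0],"yaw":0}]'|egrep "eef|force"; done
```

```text
eef_pos: [452.5, 358.0, 28.6]
force: [2.0, -0.7, 8.1]
gripper_force: 62.8
eef_pos: [452.5, 358.0, 27.9]
force: [-0.4, -1.3, 18.4]
gripper_force: 63.8
eef_pos: [452.6, 358.0, 27.7]
force: [-4.0, -4.8, 34.1]
gripper_force: 65.3
```

```bash
python3 -m handwheel '[{"delta_pos":[0,0,0.1],"yaw":0},{"delta_pos":[0,0,0],"yaw":0},{"delta_pos":[0,0,0],"yaw":0},{"delta_pos":[0,0,0],"yaw":0},{"delta_pos":[0,0,0],"yaw":0},{"delta_pos":[0,0,0],"yaw":0},{"delta_pos":[0,0,0],"yaw":0},{"delta_pos":[0,0,0],"yaw":0},{"delta_pos":[0,0,0],"yaw":0},{"delta_pos":[0,0,0],"yaw":0}]'|egrep "eef|force"
for i in 1 2 3; do python3 -m handwheel '[{"delta_pos":[0,0,0],"yaw":0},{"delta_pos":[0,0,0],"yaw":0},{"delta_pos":[0,0,0],"yaw":0},{"delta_pos":[0,0,0],"yaw":0},{"delta_pos":[0,0,0],"yaw":0},{"delta_pos":[0,0,0],"yaw":0},{"delta_pos":[0,0,0],"yaw":0},{"delta_pos":[0,0,0],"yaw":0},{"delta_pos":[0,0,0],"yaw":0},{"delta_pos":[0,0,0],"yaw":0}]'|egrep "eef|force"; done
python3 -m handwheel '[{"delta_pos":[0,0,1],"yaw":0},{"delta_pos":[0,0,1],"yaw":0},{"delta_pos":[0,0,2],"yaw":0},{"delta_pos":[0,0,3],"yaw":0},{"delta_pos":[0,0,3],"yaw":0},{"delta_pos":[0,0,0],"yaw":0}]'
```

```text
eef_pos: [452.6, 358.0, 27.8]
force: [-2.6, -4.8, 25.4]
gripper_force: 64.5
eef_pos: [452.6, 358.0, 27.8]
force: [-2.1, -3.8, 26.9]
gripper_force: 64.5
eef_pos: [452.6, 358.1, 27.8]
force: [-3.0, -3.8, 26.5]
gripper_force: 64.5
eef_pos: [452.5, 358.0, 27.8]
force: [-1.9, -3.5, 26.4]
gripper_force: 64.5
clock: 23.27
eef_pos: [453.2, 359.8, 129.3]
tool_rot: [3.135, -0.005, 1.638]
force: [0.3, 0.7, -1.0]
width: 44.1
gripper_force: 61.9
```

```bash
python3 -m handwheel '[{"delta_pos":[0.5,-2,0],"yaw":0},{"delta_pos":[1,-3.8,0],"yaw":0},{"delta_pos":[1,-3.8,0],"yaw":0},{"delta_pos":[1,-3.8,0],"yaw":0},{"delta_pos":[1,-3.8,0],"yaw":0},{"delta_pos":[1,-3.8,0],"yaw":0},{"delta_pos":[1,-3.8,0],"yaw":0},{"delta_pos":[1,-3.8,0],"yaw":0},{"delta_pos":[1,-3.8,0],"yaw":0},{"delta_pos":[1,-3.8,0],"yaw":0}]'|grep eef
python3 -m handwheel '[{"delta_pos":[1,-3.8,0],"yaw":0},{"delta_pos":[1,-3.8,0],"yaw":0},{"delta_pos":[0.8,-3,0],"yaw":0},{"delta_pos":[0,-1.5,0],"yaw":0},{"delta_pos":[0,0,0],"yaw":0},{"delta_pos":[0,0,0],"yaw":0}]'
python3 - <<'E'
from h import *
find("cup_large pan_small pan_large",k=1)
E
```

```text
eef_pos: [545.2, -6.6, 123.5]
clock: 24.6
eef_pos: [572.9, -126.4, 123.2]
tool_rot: [-3.139, -0.001, 1.635]
force: [-0.1, 0.5, -1.9]
width: 44.4
gripper_force: 61.8
scene cup_large 0.76 [159. 166. 187. 198.] [ 610. -125.  179.]
scene pan_small 0.62 [315. 215. 347. 245.] [591. 169.  22.]
scene pan_large 0.71 [250. 217. 296. 256.] [592.  50.  25.]
top cup_large 0.86 [371. 216. 391. 242.] [ 577. -119.  142.]
top pan_small 0.88 [208. 228. 243. 259.] [572. 165.   7.]
top pan_large 0.77 [255. 218. 306. 264.] [576.  54.   9.]
```

```bash
python3 -m handwheel '[{"delta_pos":[0.3,0.1,-3],"yaw":0},{"delta_pos":[0,0,-3],"yaw":0},{"delta_pos":[0,0,-3],"yaw":0},{"delta_pos":[0,0,-2.2],"yaw":0},{"delta_pos":[0,0,0],"yaw":0},{"delta_pos":[0,0,0],"yaw":0}]'|egrep "eef|force"
for i in 1 2 3 ; do python3 -m handwheel '[{"delta_pos":[0,0,-0.3],"yaw":0},{"delta_pos":[0,0,0],"yaw":0}]'|egrep "eef|force"; done
```

```text
eef_pos: [576.3, -124.2, 11.7]
force: [0.6, -0.4, -1.4]
gripper_force: 61.8
eef_pos: [578.4, -124.7, 10.7]
force: [-1.1, -0.7, -1.1]
gripper_force: 61.8
eef_pos: [577.7, -124.9, 7.1]
force: [0.9, 0.2, -1.7]
gripper_force: 61.8
eef_pos: [577.0, -124.8, 3.3]
force: [0.4, 0.1, -2.5]
gripper_force: 61.8
```

```bash
for i in 1 2 3 ; do python3 -m handwheel '[{"delta_pos":[0,0,-0.15],"yaw":0},{"delta_pos":[0,0,0],"yaw":0},{"delta_pos":[0,0,0],"yaw":0}]'|egrep "eef|force"; done
```

```text
eef_pos: [576.9, -124.7, 1.7]
force: [-0.9, -0.6, -1.8]
gripper_force: 61.8
eef_pos: [577.0, -124.7, 0.2]
force: [-0.0, -0.2, -1.2]
gripper_force: 61.8
eef_pos: [577.3, -124.7, -1.0]
force: [0.1, -1.1, 0.6]
gripper_force: 62.1
```

```bash
python3 -m handwheel '[{"delta_pos":[0,0,0],"yaw":0},{"delta_pos":[0,0,0],"yaw":0},{"delta_pos":[0,0,0],"yaw":0},{"delta_pos":[0,0,0],"yaw":0},{"delta_pos":[0,0,1],"yaw":0},{"delta_pos":[0,0,2],"yaw":0},{"delta_pos":[0,0,3],"yaw":0},{"delta_pos":[0,0,3],"yaw":0},{"delta_pos":[0,0,3],"yaw":0},{"delta_pos":[0,0,0],"yaw":0}]' 0.75
python3 -m handwheel '[{"delta_pos":[0,2.5,0],"yaw":0},{"delta_pos":[0,4,0],"yaw":0},{"delta_pos":[0,4,0],"yaw":0},{"delta_pos":[0,4,0],"yaw":0},{"delta_pos":[0,4,0],"yaw":0},{"delta_pos":[0,4,0],"yaw":0},{"delta_pos":[0,3,0],"yaw":0},{"delta_pos":[0,2,0],"yaw":0},{"delta_pos":[0,1.5,0],"yaw":0},{"delta_pos":[0,0,0],"yaw":0}]' -0.1
python3 - <<'E'
from h import *
print(status.read_state()["eef_pos"])
for n in("scene","top"):
    im=get_image(n)
    for k,a,b in(("cup",(530,-165,45),(620,-85,75)),("pans",(530,130,30),(630,205,60)),("panl",(530,20,30),(620,95,60))):
        W=topz(im,a,b)
        if len(W)>10: print(n,k,len(W),np.round(circ(W),1),W[:,2].max().round())
    cv2.imwrite(f"pics/q_{n}.png",im["color"][:,:,::-1])
E
```

```text
clock: 27.58
eef_pos: [581.3, -125.0, 125.4]
tool_rot: [3.131, 0.002, 1.638]
force: [0.0, -0.0, 0.5]
width: 74.5
gripper_force: 0.0
clock: 28.42
eef_pos: [576.3, 170.8, 119.4]
tool_rot: [3.141, -0.004, 1.644]
force: [-0.1, 0.3, -0.3]
width: 38.3
gripper_force: 0.0
[576.33420303 170.76132106 119.3796073 ]
scene cup 330 [ 578.7 -125.1   25.1] 61.0
scene pans 165 [575.6 168.4  15.7] 47.0
scene panl 263 [577.6  55.9  18.8] 53.0
top cup 214 [ 577.7 -124.8   24.2] 64.0
top panl 50 [579.1  52.5  16.5] 52.0
```

View pics/q_scene.png

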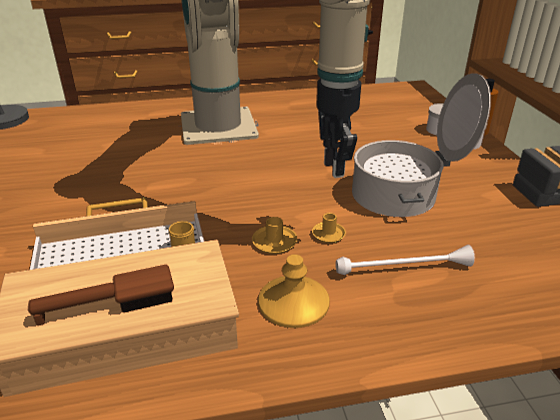

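```bash
python3 -m handwheel '[{"delta_pos":[0,0.2,-3],"yaw":0},{"delta_pos":[0,0,-3],"yaw":0},{"delta_pos":[0,0,0],"yaw":0},{"delta_pos":[0,0,0],"yaw":0},{"delta_pos":[0,0,0],"yaw":0}]' 0.2
```

```text
clock: 28.93
eef_pos: [577.9, 166.2, 59.9]
tool_rot: [3.14, 0.0, 1.636]
force: [0.3, 0.9, 0.8]
width: 51.3
gripper_force: 0.0
```

```bash
python3 -m handwheel '[{"delta_pos":[-0.1,0.2,-2.5],"yaw":0},{"delta_pos":[0,0,-2.5],"yaw":0},{"delta_pos":[0,0,-1.5],"yaw":0},{"delta_pos":[0,0,-0.9],"yaw":0},{"delta_pos":[0,0,0],"yaw":0},{"delta_pos":[0,0,0],"yaw":0},{"delta_pos":[0,0,0],"yaw":0}]' 
python3 -m handwheel '[{"delta_pos":[0,0,0],"yaw":0},{"delta_pos":[0,0,0],"yaw":0},{"delta_pos":[0,0,0],"yaw":0},{"delta_pos":[0,0,0],"yaw":0},{"delta_pos":[0,0,0],"yaw":0},{"delta_pos":[0,0,0],"yaw":0},{"delta_pos":[0,0,0],"yaw":0}]' -1
```

```text
clock: 29.52
eef_pos: [577.5, 169.6, -13.5]
tool_rot: [3.139, -0.001, 1.637]
force: [-0.2, -0.5, -0.3]
width: 51.3
gripper_force: 0.0
clock: 30.1
eef_pos: [576.8, 169.5, -13.7]
tool_rot: [3.14, -0.0, 1.638]
force: [-1.6, -0.3, 7.2]
width: 26.9
gripper_force: 58.7
```

```bash
python3 -m handwheel '[{"delta_pos":[0,0,1],"yaw":0},{"delta_pos":[0,0,3],"yaw":0},{"delta_pos":[0,0,3],"yaw":0},{"delta_pos":[0,0,3],"yaw":0},{"delta_pos":[0,0,3],"yaw":0},{"delta_pos":[0,0,0.5],"yaw":0},{"delta_pos":[0,0,0],"yaw":0}]'|egrep "eef|force|width"
python3 -m handwheel '[{"delta_pos":[-1,1.5,0],"yaw":0},{"delta_pos":[-2,3,0],"yaw":0},{"delta_pos":[-2,3,0],"yaw":0},{"delta_pos":[-2,3,0],"yaw":0},{"delta_pos":[-2,3,0],"yaw":0},{"delta_pos":[-2,3,0],"yaw":0},{"delta_pos":[-1.5,2.3,0],"yaw":0},{"delta_pos":[0,0,0],"yaw":0},{"delta_pos":[0,0,0],"yaw":0}]'|egrep "eef|force|width"
python3 -m handwheel '[{"delta_pos":[0,0,-1.5],"yaw":0},{"delta_pos":[0,0,-2],"yaw":0},{"delta_pos":[0,0,-2],"yaw":0},{"delta_pos":[0,0,0],"yaw":0},{"delta_pos":[0,0,0],"yaw":0}]'
```

```text
eef_pos: [577.8, 169.9, 122.9]
force: [0.2, 0.5, -1.1]
width: 27.0
gripper_force: 59.4
eef_pos: [448.5, 358.6, 118.5]
force: [1.1, -0.2, -1.1]
width: 26.9
gripper_force: 59.4
clock: 31.85
eef_pos: [450.8, 354.8, 63.4]
tool_rot: [-3.139, 0.003, 1.636]
force: [0.5, -0.5, -1.2]
width: 27.0
gripper_force: 59.4
```

Full-down should be at reported about 27.3.

```bash
python3 -m handwheel '[{"delta_pos":[0,0.1,-1],"yaw":0},{"delta_pos":[0,0,-1],"yaw":0},{"delta_pos":[0,0,-1],"yaw":0},{"delta_pos":[0,0,-0.4],"yaw":0},{"delta_pos":[0,0,0],"yaw":0},{"delta_pos":[0,0,0],"yaw":0}]'|egrep "eef|force|width"
for i in 1 2 3; do python3 -m handwheel '[{"delta_pos":[0,0,-0.2],"yaw":0},{"delta_pos":[0,0,0],"yaw":0},{"delta_pos":[0,0,0],"yaw":0}]'|egrep "eef|force"; done
```

```text
eef_pos: [452.9, 359.0, 31.7]
force: [1.9, -0.6, 7.6]
width: 26.9
gripper_force: 60.3
eef_pos: [452.9, 359.0, 30.0]
force: [1.4, -0.4, 8.8]
gripper_force: 60.3
eef_pos: [452.9, 359.0, 28.1]
force: [1.9, -0.7, 8.5]
gripper_force: 60.4
eef_pos: [453.0, 359.0, 27.2]
force: [0.4, -1.7, 17.6]
gripper_force: 61.2
```

```bash
python3 -m handwheel '[{"delta_pos":[0,0,-0.1],"yaw":0},{"delta_pos":[0,0,0],"yaw":0},{"delta_pos":[0,0,0],"yaw":0},{"delta_pos":[0,0,0],"yaw":0},{"delta_pos":[0,0,0],"yaw":0},{"delta_pos":[0,0,0],"yaw":0},{"delta_pos":[0,0,0],"yaw":0},{"delta_pos":[0,0,0],"yaw":0},{"delta_pos":[0,0,0],"yaw":0},{"delta_pos":[0,0,0],"yaw":0}]'|egrep "eef|force"
for i in 1 2 3; do python3 -m handwheel '[{"delta_pos":[0,0,0],"yaw":0},{"delta_pos":[0,0,0],"yaw":0},{"delta_pos":[0,0,0],"yaw":0},{"delta_pos":[0,0,0],"yaw":0},{"delta_pos":[0,0,0],"yaw":0},{"delta_pos":[0,0,0],"yaw":0},{"delta_pos":[0,0,0],"yaw":0},{"delta_pos":[0,0,0],"yaw":0},{"delta_pos":[0,0,0],"yaw":0},{"delta_pos":[0,0,0],"yaw":0}]'|egrep "eef|force"; done
python3 -m handwheel '[{"delta_pos":[0,0,1],"yaw":0},{"delta_pos":[0,0,1],"yaw":0},{"delta_pos":[0,0,2],"yaw":0},{"delta_pos":[0,0,3],"yaw":0},{"delta_pos":[0,0,3],"yaw":0},{"delta_pos":[0,0,0],"yaw":0}]'
```

```text
eef_pos: [453.0, 359.1, 27.1]
force: [-1.5, -3.6, 25.2]
gripper_force: 62.0
eef_pos: [453.0, 359.1, 27.1]
force: [-2.1, -3.7, 25.2]
gripper_force: 62.0
eef_pos: [453.0, 359.0, 27.1]
force: [-1.7, -3.9, 26.2]
gripper_force: 62.0
eef_pos: [453.0, 359.0, 27.1]
force: [-1.3, -4.4, 25.0]
gripper_force: 62.0
clock: 36.93
eef_pos: [453.7, 361.1, 128.9]
tool_rot: [3.134, -0.006, 1.638]
force: [0.4, 0.7, -1.0]
width: 26.6
gripper_force: 59.4
```

```bash
python3 -m handwheel '[{"delta_pos":[0.5,-2,0],"yaw":0},{"delta_pos":[0.9,-3.8,0],"yaw":0},{"delta_pos":[0.9,-3.8,0],"yaw":0},{"delta_pos":[0.9,-3.8,0],"yaw":0},{"delta_pos":[0.9,-3.8,0],"yaw":0},{"delta_pos":[0.9,-3.8,0],"yaw":0},{"delta_pos":[0.9,-3.8,0],"yaw":0},{"delta_pos":[0.9,-3.8,0],"yaw":0},{"delta_pos":[0.9,-3.8,0],"yaw":0},{"delta_pos":[0.9,-3.8,0],"yaw":0}]'|grep eef
python3 -m handwheel '[{"delta_pos":[0.9,-3.8,0],"yaw":0},{"delta_pos":[0.9,-3.8,0],"yaw":0},{"delta_pos":[0.9,-3.8,0],"yaw":0},{"delta_pos":[0.8,-3.8,0],"yaw":0},{"delta_pos":[0.7,-3,0],"yaw":0},{"delta_pos":[0,-1.5,0],"yaw":0},{"delta_pos":[0,0,0],"yaw":0},{"delta_pos":[0,0,0],"yaw":0},{"delta_pos":[0,0,0],"yaw":0}]'
```

```text
eef_pos: [536.7, -5.7, 123.1]
clock: 38.52
eef_pos: [578.7, -198.4, 123.3]
tool_rot: [-3.141, -0.002, 1.64]
force: [0.1, 0.2, -1.9]
width: 26.9
gripper_force: 59.4
```

```bash
python3 -m handwheel '[{"delta_pos":[0.2,-0.1,-3],"yaw":0},{"delta_pos":[0,0,-3],"yaw":0},{"delta_pos":[0,0,-3],"yaw":0},{"delta_pos":[0,0,-2.2],"yaw":0},{"delta_pos":[0,0,0],"yaw":0},{"delta_pos":[0,0,0],"yaw":0}]'|egrep "eef|force"
for i in 1 2 3 ; do python3 -m handwheel '[{"delta_pos":[0,0,-0.3],"yaw":0},{"delta_pos":[0,0,0],"yaw":0},{"delta_pos":[0,0,0],"yaw":0}]'|egrep "eef|force"; done
python3 -m handwheel '[{"delta_pos":[0,0,-0.2],"yaw":0},{"delta_pos":[0,0,0],"yaw":0},{"delta_pos":[0,0,0],"yaw":0}]'|egrep "eef|force"
```

```text
eef_pos: [580.4, -199.1, 11.2]
force: [0.9, 0.3, -1.3]
gripper_force: 59.4
eef_pos: [582.2, -201.7, 10.4]
force: [-0.0, 0.1, -1.5]
gripper_force: 59.4
eef_pos: [581.1, -201.9, 6.1]
force: [-0.8, -0.3, -1.5]
gripper_force: 59.4
eef_pos: [580.8, -201.7, 2.6]
force: [0.7, 0.2, -1.4]
gripper_force: 59.4
eef_pos: [580.9, -201.7, 0.6]
force: [1.0, -0.3, -1.5]
gripper_force: 59.4
```

```bash
for i in 1 2 ; do python3 -m handwheel '[{"delta_pos":[0,0,-0.13],"yaw":0},{"delta_pos":[0,0,0],"yaw":0},{"delta_pos":[0,0,0],"yaw":0}]'|egrep "eef|force"; done
python3 -m handwheel '[{"delta_pos":[0,0,0],"yaw":0},{"delta_pos":[0,0,0],"yaw":0},{"delta_pos":[0,0,0],"yaw":0},{"delta_pos":[0,0,0],"yaw":0},{"delta_pos":[0,0,1],"yaw":0},{"delta_pos":[0,0,2],"yaw":0},{"delta_pos":[0,0,3],"yaw":0},{"delta_pos":[0,0,3],"yaw":0},{"delta_pos":[0,0,3],"yaw":0},{"delta_pos":[0,0,0],"yaw":0}]' 0.1
python3 -m handwheel '[{"delta_pos":[0,2.5,0],"yaw":0},{"delta_pos":[0,4,0],"yaw":0},{"delta_pos":[0,4,0],"yaw":0},{"delta_pos":[0,4,0],"yaw":0},{"delta_pos":[0,4,0],"yaw":0},{"delta_pos":[0,3.5,0],"yaw":0},{"delta_pos":[0,2.5,0],"yaw":0},{"delta_pos":[0,1,0],"yaw":0},{"delta_pos":[0,0,0],"yaw":0},{"delta_pos":[0,0,0],"yaw":0}]' 0.3
python3 - <<'E'
from h import *
print(status.read_state()["eef_pos"])
for n in("scene","top"):
    im=get_image(n)
    for k,a,b in(("cup",(530,-165,45),(620,-85,75)),("pans",(550,-230,42),(620,-170,75)),("panl",(530,20,30),(620,95,60))):
        W=topz(im,a,b)
        if len(W)>10: print(n,k,len(W),np.round(circ(W),1),W[:,2].max().round())
    if n=="scene":cv2.imwrite(f"pics/r_{n}.png",im["color"][150:350,0:400,::-1])
E
```

```text
eef_pos: [581.0, -201.7, -0.5]
force: [0.1, -0.9, -1.0]
gripper_force: 59.4
eef_pos: [581.3, -201.8, -1.6]
force: [0.7, -0.3, -1.1]
gripper_force: 59.5
clock: 41.35
eef_pos: [585.4, -202.5, 125.1]
tool_rot: [3.131, 0.004, 1.638]
force: [1.0, -0.1, -0.9]
width: 47.0
gripper_force: 0.0
clock: 42.18
eef_pos: [581.0, 52.1, 118.3]
tool_rot: [-3.141, 0.001, 1.638]
force: [0.9, -0.4, -0.5]
width: 55.4
gripper_force: 0.0
[581.01643831  52.05638298 118.32441132]
scene cup 340 [ 578.  -125.2   25.2] 61.0
scene pans 196 [ 582.3 -201.9   15.5] 59.0
scene panl 265 [577.9  55.5  18.8] 52.0
top panl 27 [570.4  65.1  11.1] 52.0
```

View pics/r_scene.png

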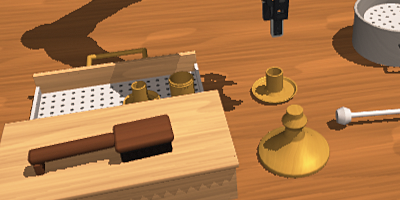

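```bash
python3 -m handwheel '[{"delta_pos":[-0.35,0.2,-3],"yaw":0},{"delta_pos":[0,0,-3],"yaw":0},{"delta_pos":[0,0,0],"yaw":0},{"delta_pos":[0,0,0],"yaw":0},{"delta_pos":[0,0,0],"yaw":0}]' 0.4
```

```text
clock: 42.7
eef_pos: [578.5, 54.0, 59.2]
tool_rot: [3.14, 0.0, 1.636]
force: [0.1, -0.1, 0.5]
width: 60.0
gripper_force: 0.0
```

```bash
python3 -m handwheel '[{"delta_pos":[0,0,-2.5],"yaw":0},{"delta_pos":[0,0,-2.5],"yaw":0},{"delta_pos":[0,0,-1.5],"yaw":0},{"delta_pos":[0,0,-0.8],"yaw":0},{"delta_pos":[0,0,0],"yaw":0},{"delta_pos":[0,0,0],"yaw":0},{"delta_pos":[0,0,0],"yaw":0}]' 
python3 -m handwheel '[{"delta_pos":[0,0,0],"yaw":0},{"delta_pos":[0,0,0],"yaw":0},{"delta_pos":[0,0,0],"yaw":0},{"delta_pos":[0,0,0],"yaw":0},{"delta_pos":[0,0,0],"yaw":0},{"delta_pos":[0,0,0],"yaw":0},{"delta_pos":[0,0,0],"yaw":0}]' -1
```

```text
clock: 43.28
eef_pos: [579.0, 55.4, -13.1]
tool_rot: [3.139, -0.0, 1.637]
force: [-0.0, -0.2, -0.0]
width: 59.6
gripper_force: 0.0
clock: 43.87
eef_pos: [578.0, 55.3, -13.4]
tool_rot: [3.14, 0.0, 1.638]
force: [-0.4, 0.2, 6.9]
width: 32.7
gripper_force: 59.2
```

```bash
python3 -m handwheel '[{"delta_pos":[0,0,1],"yaw":0},{"delta_pos":[0,0,3],"yaw":0},{"delta_pos":[0,0,3],"yaw":0},{"delta_pos":[0,0,3],"yaw":0},{"delta_pos":[0,0,3],"yaw":0},{"delta_pos":[0,0,0.5],"yaw":0},{"delta_pos":[0,0,0],"yaw":0}]'|egrep "eef|force|width"
python3 -m handwheel '[{"delta_pos":[-1,2.2,0],"yaw":0},{"delta_pos":[-1.4,3.5,0],"yaw":0},{"delta_pos":[-1.5,3.5,0],"yaw":0},{"delta_pos":[-1.5,3.5,0],"yaw":0},{"delta_pos":[-1.5,3.5,0],"yaw":0},{"delta_pos":[-1.5,3.5,0],"yaw":0},{"delta_pos":[-1.5,3.5,0],"yaw":0},{"delta_pos":[-1.5,3.5,0],"yaw":0},{"delta_pos":[-1.2,3.5,0],"yaw":0},{"delta_pos":[0,0,0],"yaw":0}]'|egrep "eef|force|width"
python3 -m handwheel '[{"delta_pos":[0,0,0],"yaw":0},{"delta_pos":[0,0,-1.5],"yaw":0},{"delta_pos":[0,0,-2],"yaw":0},{"delta_pos":[0,0,-2],"yaw":0},{"delta_pos":[0,0,0],"yaw":0},{"delta_pos":[0,0,0],"yaw":0}]'
```

```text
eef_pos: [579.2, 55.4, 123.0]
force: [-0.4, 0.2, -2.7]
width: 32.0
gripper_force: 60.2
eef_pos: [445.3, 367.3, 119.2]
force: [-0.5, 1.7, -1.1]
width: 32.2
gripper_force: 60.1
clock: 45.78
eef_pos: [450.9, 354.7, 63.6]
tool_rot: [-3.138, 0.003, 1.636]
force: [0.5, -0.3, -1.6]
width: 32.2
gripper_force: 60.1
```

```bash
python3 -m handwheel '[{"delta_pos":[0,0.1,-1],"yaw":0},{"delta_pos":[0,0,-1],"yaw":0},{"delta_pos":[0,0,-1],"yaw":0},{"delta_pos":[0,0,-0.5],"yaw":0},{"delta_pos":[0,0,0],"yaw":0},{"delta_pos":[0,0,0],"yaw":0}]'|egrep "eef|force|width"
for i in 1 2 3; do python3 -m handwheel '[{"delta_pos":[0,0,-0.2],"yaw":0},{"delta_pos":[0,0,0],"yaw":0},{"delta_pos":[0,0,0],"yaw":0}]'|egrep "eef|force"; done
```

```text
eef_pos: [453.3, 359.0, 30.9]
force: [2.3, 0.3, 7.5]
width: 32.1
gripper_force: 61.0
eef_pos: [453.3, 359.0, 29.3]
force: [2.3, -0.4, 8.4]
gripper_force: 61.0
eef_pos: [453.3, 359.1, 27.6]
force: [1.5, 0.3, 8.7]
gripper_force: 61.1
eef_pos: [453.3, 359.1, 27.4]
force: [-1.5, -3.1, 23.7]
gripper_force: 62.8
```

```bash
for i in 1 2 3 4; do python3 -m handwheel '[{"delta_pos":[0,0,0],"yaw":0},{"delta_pos":[0,0,0],"yaw":0},{"delta_pos":[0,0,0],"yaw":0},{"delta_pos":[0,0,0],"yaw":0},{"delta_pos":[0,0,0],"yaw":0},{"delta_pos":[0,0,0],"yaw":0},{"delta_pos":[0,0,0],"yaw":0},{"delta_pos":[0,0,0],"yaw":0},{"delta_pos":[0,0,0],"yaw":0},{"delta_pos":[0,0,0],"yaw":0}]'|egrep "eef|force"; done
python3 -m handwheel '[{"delta_pos":[0,0,1],"yaw":0},{"delta_pos":[0,0,1],"yaw":0},{"delta_pos":[0,0,2],"yaw":0},{"delta_pos":[0,0,3],"yaw":0},{"delta_pos":[0,0,3],"yaw":0},{"delta_pos":[0,0,0],"yaw":0}]'
python3 - <<'E'
from h import *
for n in("scene",):
    im=get_image(n)
    for k,a,b in(("cup",(530,-165,45),(620,-85,75)),("pans",(550,-230,42),(620,-170,75))):
        W=topz(im,a,b)
        if len(W)>10: print(n,k,len(W),np.round(circ(W),1),W[:,2].max().round())
find("cup_large pan_small pan_large tray",k=1)
E
```

```text
eef_pos: [453.4, 359.1, 27.4]
force: [-0.3, -3.6, 24.0]
gripper_force: 62.8
eef_pos: [453.4, 359.1, 27.4]
force: [-1.7, -3.1, 24.7]
gripper_force: 62.8
eef_pos: [453.4, 359.1, 27.4]
force: [-1.0, -4.0, 23.6]
gripper_force: 62.8
eef_pos: [453.3, 359.1, 27.4]
force: [-1.4, -3.3, 24.1]
gripper_force: 62.8
clock: 50.87
eef_pos: [453.8, 360.9, 129.1]
tool_rot: [3.135, -0.006, 1.638]
force: [1.6, 1.0, -1.7]
width: 32.3
gripper_force: 60.2
scene cup 336 [ 577.6 -124.8   25.2] 62.0
scene pans 199 [ 583.1 -201.8   15. ] 59.0
scene cup_large 0.97 [167. 222. 192. 245.] [ 560. -128.   34.]
scene pan_small 0.82 [122. 232. 160. 256.] [1396.  -95.  628.]
scene pan_large 0.85 [382. 116. 425. 147.] [473. 352. 166.]
scene tray 0.61 [ 31. 204. 204. 270.] [ 514. -252.   11.]
top cup_large 0.66 [383. 106. 489. 147.] [ 777. -241.  114.]
top pan_small 0.91 [393. 221. 429. 254.] [ 574. -195.   56.]
top pan_large 0.88 [ 88. 279. 127. 335.] [449. 339. 155.]
top tray 0.82 [343. 186. 521. 311.] [ 557. -250.   14.]
```

```bash
python3 -m handwheel '[{"delta_pos":[0.5,-2,0],"yaw":0},{"delta_pos":[0.8,-3.9,0],"yaw":0},{"delta_pos":[0.8,-3.9,0],"yaw":0},{"delta_pos":[0.8,-3.9,0],"yaw":0},{"delta_pos":[0.8,-3.9,0],"yaw":0},{"delta_pos":[0.8,-3.9,0],"yaw":0},{"delta_pos":[0.8,-3.9,0],"yaw":0},{"delta_pos":[0.8,-3.9,0],"yaw":0},{"delta_pos":[0.8,-3.9,0],"yaw":0},{"delta_pos":[0.8,-3.9,0],"yaw":0}]'|grep eef
python3 -m handwheel '[{"delta_pos":[0.8,-3.9,0],"yaw":0},{"delta_pos":[0.8,-3.9,0],"yaw":0},{"delta_pos":[0.8,-3.9,0],"yaw":0},{"delta_pos":[0.8,-3.9,0],"yaw":0},{"delta_pos":[0.8,-3.9,0],"yaw":0},{"delta_pos":[0.8,-3.9,0],"yaw":0},{"delta_pos":[0.7,-3.5,0],"yaw":0},{"delta_pos":[0.2,-2.5,0],"yaw":0},{"delta_pos":[0,0,0],"yaw":0},{"delta_pos":[0,0,0],"yaw":0}]'
```

```text
eef_pos: [528.7, -14.7, 124.2]
clock: 53.08
eef_pos: [584.5, -309.1, 123.3]
tool_rot: [-3.14, 0.0, 1.634]
force: [0.2, 1.1, -2.7]
width: 32.4
gripper_force: 60.2
```

```bash
python3 -m handwheel '[{"delta_pos":[0.1,0.2,-3],"yaw":0},{"delta_pos":[0,0,-3],"yaw":0},{"delta_pos":[0,0,-3],"yaw":0},{"delta_pos":[0,0,-2.2],"yaw":0},{"delta_pos":[0,0,0],"yaw":0},{"delta_pos":[0,0,0],"yaw":0}]'|egrep "eef|force"
for i in 1 2 3 ; do python3 -m handwheel '[{"delta_pos":[0,0,-0.3],"yaw":0},{"delta_pos":[0,0,0],"yaw":0},{"delta_pos":[0,0,0],"yaw":0}]'|egrep "eef|force"; done
for i in 1 2; do python3 -m handwheel '[{"delta_pos":[0,0,-0.17],"yaw":0},{"delta_pos":[0,0,0],"yaw":0},{"delta_pos":[0,0,0],"yaw":0}]'|egrep "eef|force"; done
```

```text
eef_pos: [586.0, -302.5, 11.4]
force: [0.4, -0.2, -1.7]
gripper_force: 60.1
eef_pos: [587.7, -304.9, 11.0]
force: [0.1, 0.2, -1.0]
gripper_force: 60.2
eef_pos: [586.5, -304.9, 6.5]
force: [-0.1, -0.4, -2.7]
gripper_force: 60.2
eef_pos: [586.3, -304.6, 2.9]
force: [-0.2, 0.7, -2.7]
gripper_force: 60.2
eef_pos: [586.5, -304.7, 1.4]
force: [-0.3, 0.2, -1.6]
gripper_force: 60.2
eef_pos: [586.4, -304.7, -0.3]
force: [0.8, -0.6, -1.0]
gripper_force: 60.2
```

```bash
python3 -m handwheel '[{"delta_pos":[0,0,-0.12],"yaw":0},{"delta_pos":[0,0,0],"yaw":0},{"delta_pos":[0,0,0],"yaw":0}]'|egrep "eef|force"
python3 -m handwheel '[{"delta_pos":[0,0,0],"yaw":0},{"delta_pos":[0,0,0],"yaw":0},{"delta_pos":[0,0,0],"yaw":0},{"delta_pos":[0,0,0],"yaw":0},{"delta_pos":[0,0,1],"yaw":0},{"delta_pos":[0,0,2],"yaw":0},{"delta_pos":[0,0,3],"yaw":0},{"delta_pos":[0,0,3],"yaw":0},{"delta_pos":[0,0,3],"yaw":0},{"delta_pos":[0,0,0],"yaw":0}]' 0.2
python3 -m handwheel '[{"delta_pos":[-3,1.3,0],"yaw":0},{"delta_pos":[-4,1.3,0],"yaw":0},{"delta_pos":[-4,1.3,0],"yaw":0},{"delta_pos":[-2.8,1.3,0],"yaw":0},{"delta_pos":[0,0,0],"yaw":0},{"delta_pos":[0,0,0],"yaw":0},{"delta_pos":[0,0,0],"yaw":0}]' -0.2
python3 - <<'E'
from h import *
print(status.read_state()["eef_pos"])
for n in("scene","top"):
    im=get_image(n)
    for k,a,b in(("cup",(530,-165,45),(620,-85,75)),("pans",(550,-230,42),(620,-170,75)),("panl",(550,-340,42),(630,-270,75)),("bar",(420,-285,40),(462,-210,60))):
        W=topz(im,a,b)
        if len(W)>10: print(n,k,len(W),np.round(circ(W),1),W[:,2].max().round(),W.mean(0).round())
    if n=="scene":cv2.imwrite(f"pics/s_{n}.png",im["color"][100:350,0:400,::-1])
E
```

```text
eef_pos: [586.6, -304.8, -1.4]
force: [0.5, 0.3, -1.5]
gripper_force: 60.2
clock: 55.92
eef_pos: [591.0, -306.2, 126.2]
tool_rot: [3.131, 0.005, 1.638]
force: [1.6, 0.3, 0.8]
width: 51.8
gripper_force: 0.0
clock: 56.5
eef_pos: [450.8, -253.6, 119.6]
tool_rot: [3.139, 0.001, 1.638]
force: [0.7, -0.5, 0.4]
width: 34.3
gripper_force: 0.0
[ 450.81988084 -253.62239189  119.56056108]
scene cup 333 [ 577.9 -124.2   25. ] 61.0 [ 580. -124.   53.]
scene pans 195 [ 582.6 -203.2   15.8] 59.0 [ 584. -202.   51.]
scene panl 329 [ 587.  -302.4   19.3] 63.0 [ 589. -303.   54.]
scene bar 182 [ 450.8 -247.7   37.5] 55.0 [ 451. -248.   49.]
top cup 209 [ 577.6 -124.9   24. ] 63.0 [ 578. -125.   57.]
top pans 120 [ 581.9 -202.4   14.2] 60.0 [ 581. -202.   53.]
top panl 212 [ 586.6 -304.6   18.1] 65.0 [ 587. -304.   55.]
top bar 220 [ 450.6 -247.6   37.5] 55.0 [ 448. -248.   51.]
```

View pics/s_scene.png

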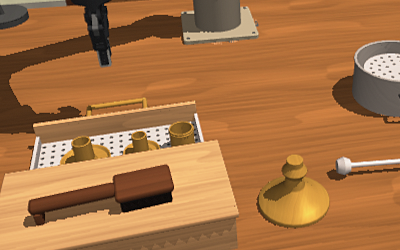

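```bash
python3 -m handwheel '[{"delta_pos":[-0.1,0,-3],"yaw":0},{"delta_pos":[0,0,-3],"yaw":0},{"delta_pos":[0,0,-3],"yaw":0},{"delta_pos":[0,0,-2.8],"yaw":0},{"delta_pos":[0,0,0],"yaw":0},{"delta_pos":[0,0,0],"yaw":0}]'|egrep "eef|force"
python3 -m handwheel '[{"delta_pos":[0,0,0],"yaw":0},{"delta_pos":[0,0,0],"yaw":0},{"delta_pos":[0,0,0],"yaw":0},{"delta_pos":[0,0,0],"yaw":0},{"delta_pos":[0,0,0],"yaw":0},{"delta_pos":[0,0,0],"yaw":0}]' -1
```

```text
eef_pos: [448.3, -252.4, -0.5]
force: [1.3, -0.5, 0.7]
gripper_force: 0.0
clock: 57.6
eef_pos: [449.3, -253.6, 2.2]
tool_rot: [3.139, 0.002, 1.638]
force: [-1.4, 1.1, 8.0]
width: 7.9
gripper_force: 58.9
```

```bash
python3 -m handwheel '[{"delta_pos":[0.3,0.02,0],"yaw":0},{"delta_pos":[0.6,0.04,0],"yaw":0},{"delta_pos":[0.8,0.05,0],"yaw":0},{"delta_pos":[0.8,0.06,0],"yaw":0},{"delta_pos":[0.8,0.05,0],"yaw":0},{"delta_pos":[0.8,0.06,0],"yaw":0},{"delta_pos":[0.8,0.05,0],"yaw":0},{"delta_pos":[0.8,0.05,0],"yaw":0},{"delta_pos":[0.8,0.06,0],"yaw":0},{"delta_pos":[0.8,0.05,0],"yaw":0}]'|egrep "eef|force|width"
python3 -m handwheel '[{"delta_pos":[0.8,0.05,0],"yaw":0},{"delta_pos":[0.8,0.06,0],"yaw":0},{"delta_pos":[0.8,0.05,0],"yaw":0},{"delta_pos":[0.8,0.06,0],"yaw":0},{"delta_pos":[0.8,0.05,0],"yaw":0},{"delta_pos":[0.8,0.05,0],"yaw":0},{"delta_pos":[0.8,0.06,0],"yaw":0},{"delta_pos":[0.6,0.04,0],"yaw":0},{"delta_pos":[0.5,0.03,0],"yaw":0},{"delta_pos":[0.3,0.02,0],"yaw":0}]'|egrep "eef|force|width"
```

```text
eef_pos: [521.5, -248.5, 2.2]
force: [-3.2, -0.1, 7.3]
width: 7.8
gripper_force: 59.0
eef_pos: [592.3, -243.5, 2.3]
force: [-3.2, 0.9, 5.4]
width: 7.5
gripper_force: 58.9
```

Near home (expected about x = 608); finish in small steps.

```bash
for i in 1 2 3 4 5; do python3 -m handwheel '[{"delta_pos":[0.4,0.03,0],"yaw":0},{"delta_pos":[0,0,0],"yaw":0},{"delta_pos":[0,0,0],"yaw":0}]'|egrep "eef|force:"; done
```

```text
eef_pos: [596.9, -243.2, 2.3]
force: [-0.1, 1.3, 5.6]
gripper_force: 59.3
eef_pos: [600.6, -242.9, 2.3]
force: [-0.6, 0.4, 6.3]
gripper_force: 59.3
eef_pos: [604.5, -242.7, 2.3]
force: [0.3, 0.8, 6.4]
gripper_force: 59.3
eef_pos: [607.4, -242.5, 2.3]
force: [-2.6, 0.2, 8.6]
gripper_force: 59.9
eef_pos: [607.1, -242.5, 2.2]
force: [-9.8, 1.9, 14.7]
gripper_force: 60.7
```

```bash
python3 -m handwheel '[{"delta_pos":[0.3,0.02,0],"yaw":0},{"delta_pos":[0,0,0],"yaw":0},{"delta_pos":[0,0,0],"yaw":0}]'|egrep "eef|force:"
python3 -m handwheel '[{"delta_pos":[-0.3,0,0],"yaw":0},{"delta_pos":[0,0,0],"yaw":0},{"delta_pos":[0,0,0],"yaw":0},{"delta_pos":[0,0,0],"yaw":0},{"delta_pos":[0,0,0],"yaw":0}]' -0.2|egrep "eef|force:|width"
python3 -m handwheel '[{"delta_pos":[-0.1,0,2],"yaw":0},{"delta_pos":[0,0,3],"yaw":0},{"delta_pos":[0,0,3],"yaw":0},{"delta_pos":[0,0,3],"yaw":0},{"delta_pos":[-3,0,2],"yaw":0},{"delta_pos":[-4,-2,0],"yaw":0},{"delta_pos":[-4,-3,0],"yaw":0},{"delta_pos":[-4,-3,0],"yaw":0},{"delta_pos":[0,0,0],"yaw":0},{"delta_pos":[0,0,0],"yaw":0}]'
python3 - <<'E'
from h import *
for n in("scene","top"):
    im=get_image(n)
    W=topz(im,(560,-285,40),(625,-200,60));print(n,W.mean(0).round(),np.percentile(W[:,0],[2,98]).round())
    W=topz(im,(560,-420,45),(700,-60,62));print(np.percentile(W[:,0],[2,98]).round())
    cv2.imwrite(f"pics/t_{n}.png",im["color"][:,:,::-1])
E
```

```text
eef_pos: [606.9, -242.5, 2.2]
force: [-15.9, 2.0, 20.5]
gripper_force: 61.3
eef_pos: [611.8, -241.5, 0.6]
force: [0.2, 0.9, -0.7]
width: 34.3
gripper_force: 0.0
clock: 62.02
eef_pos: [473.9, -313.2, 130.6]
tool_rot: [-3.14, 0.001, 1.632]
force: [1.3, 0.2, -0.8]
width: 34.0
gripper_force: 0.0
scene [ 610. -243.   49.] [604. 616.]
[603. 629.]
top [ 607. -243.   51.] [601. 614.]
[602. 668.]
```

View pics/t_top.png

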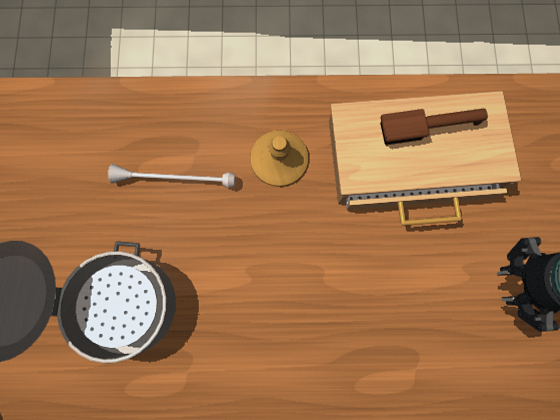

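View pics/t_scene.png

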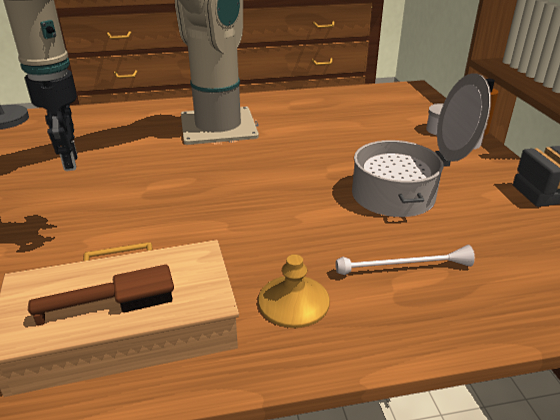

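```bash
python3 -c "
from cell import ctrl
print(ctrl.finish_job())"
```

```text
the job is handed in; nothing more can be done
None
```

The large candle cup, small drip pan and large drip pan were dipped in that order, each held fully down for over two seconds, and stood upright in the tray. The tray was then pushed to its home stop and the job handed in at about 62 s, with no verdict returned; the small cup was absent, and the base, snuffer and brush were left alone.

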